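# Clamp a steel block in a draw-latch fixture

## Robot

A 6-joint arm with a two-finger parallel gripper is mounted at the origin on a cart in front of the work surface, level with it; the furniture and walls round the work are solid. World frame = base frame: x ahead of the robot, y to its left, z up, the work surface at z = 0. Lengths are in m, angles in rad, forces in N, time in s.
With the tool pointing down it reaches from about 0.35 to 0.975 m from the base axis. Payload 4.9 kg.
Tool frame: the origin (TCP) lies at the very end of the fingers, on their centre line; the grasp point (between the pads) lies 19 mm behind it; z points along the fingers, y is the direction in which the jaws open and shut (so a half turn about z gives the same grasp; the last joint's range is limited). The gripper opens to 85 mm and grips with 20 to 120 N. Pads are 22 mm wide; open, the fingers measure 114 mm over their backs; the gripper's body (76 mm by 85 mm) begins 54 mm behind the grasp point. The pads swing forward as they close: fully open they stand 13 mm farther back than shut.
Start: joints at [1.217, 0.053, 1.613, -0, 1.476, -0.119], TCP at [0.145, 0.608, 0.231] pointing down, gripper open.
Joint ranges: [-3.01, 3.01], [-1.01, 2.22], [0.06, 2.58], [-1.02, 4.17], [0.09, 2.62], [-3.14, 3.14]. Speed limits (rad/s): [2.57, 2.57, 3.14, 3.14, 3.14, 3.14].

## Interface

Orientations are given as a unit quaternion [w, x, y, z].
In Python, from plant import state, eyes, job_done gives the robot as it stands.
- The arm moves only by the tool apply_moves, never from a script. Its argument "commands" is a list of rows, each an object with "linear": the shift along the tool's x, y, z in m, a list of three; "delta_rot": the turn, a rotation vector about the tool's x, y, z in degrees, a list of three; "fingers": the closure in counts, from 0 (fully open) to 255 (shut). In form: [{"linear": [x, y, z], "delta_rot": [wx, wy, wz], "fingers": fingers}, ...]. A call has exactly 8 rows; each row is the pose to reach, as a shift and turn from the pose commanded when the call began, along the tool's axes at that moment; what a row does not reach only later rows make up. A row lasts 1/10 s, in which the tool goes at most 50 mm and 8.59 degrees, less where a joint would pass 70% of its speed; a pose out of reach is approached as far as the arm can. A call with a gripper value outside its range is refused whole. The fingers move at their own pace and stop on an object; the grip force is fixed at half the most. Time passes only in rows, so rows that repeat a pose let the fingers close, or fill a call up. It gives the time, the measured TCP pose, the force and the opening at its end, in the units of the state.
- state(): the state, without advancing time (a new reading comes with each control period).
- eyes.grab_frame(name): name is "scene" or "top" or "wrist"; returns the picture (400x640x3 uint8, red, green, blue); there is no depth.
- eyes.camera_params(name): a dict with "fx", "fy", "cx", "cy" (pixels), "k1" (the pictures are not rectified: a ray, as slopes to the right and down, at radius r is drawn at 1 + k1 r^2 times it, then the intrinsics apply), "position" and "rotation" of the camera in the world; the wrist camera has in their place "T_tool_cam" (4x4, takes a point from camera to tool coordinates, whose origin is the TCP and whose axes are the flange's). Camera axes: x right, y down, z forward; pixel columns grow to the right and rows downward; lengths in m; the calibration is good to about 2 mm. A picture is of the moment at which its call begins: read the wrist's pose just before it. camera_params takes no time and is no camera call.
- job_done(): hands the job in, once; it reports no verdict.
The state is a dict: "time": time; "joint_pos": joint angles; "joint_vel": joint speeds; "joint_efforts": joint torques, N m; "tool_pos": TCP position; "tool_rot": TCP orientation; "contact_force": force on the tool from outside, world axes, zero at the start; "ft_torque": the same for the moment, N m; "gripper_width": opening from 0.0 (shut) to 1.0 (fully open).
Only numpy, scipy, OpenCV 4.12 (cv2) and the standard library are available. Lean on these libraries where they do the work, as an engineer would, in place of code of your own. Each camera call takes 0.05 s, during which the arm holds its last target.

## Task

Load the steel block into the clamping fixture: lay it flat on the fixture's deck between the two jaws, lengthwise along the jaws and about centred on them, let go, and then push the blue sliding jaw up until the block sits snug against the fixed jaw. Then tip the latch claw over so that its tooth drops behind the keeper bar on the blue jaw, and last swing the orange lever all the way down over centre so that the latch stays locked with the block clamped. Leave the other things on the bench where they are.

Things in the scene. Friction and masses are not known exactly. Their poses are not given: they have to be found in the camera images.
- fixture: Clamping fixture, fixed to the bench. Origin on the bench under the middle of its base plate, z up, y along it: sliding jaw and keeper towards +y, fixed jaw and latch towards -y. Base plate 140 (x) x 315 (y) x 12 mm; its top is the deck. Two guide rails 8 mm high on the deck, inner edges at x = +-52 mm.
- jaw (a joint): Blue sliding jaw, in m: 0 = fully open (130 mm between the jaw faces), grows as it slides to the fixed jaw (-y), so the gap is 130 mm minus this; about 0.105 with the block gripped. Starts at 0 to 0.02. About 2 N of friction; stays where it is left.
- jaw_back (a point): Middle of the upright back face (+y side) of the blue jaw, 24 mm above the bench; the jaw is 116 mm wide (x), 40 mm from front to back (y) and its body is 12 to 34 mm above the bench, with two keeper posts on it up to 49 mm. Axes as the fixture's. Push here towards -y.
- keeper_bar (a point): Centre of the keeper: a level round steel bar, 8 mm in diameter, along x, with 56 mm free between its two posts on top of the blue jaw; 50 mm above the bench and 20 mm behind that jaw's front face. Axes as the fixture's.
- keeper (a joint): Spring travel of the keeper bar in its posts, in m: 0 = no load, grows as the hooked claw pulls it towards -y (10 N per mm, 7 mm at most); about 0.0025 when the latch is locked.
- lever (a joint): Latch lever with an orange grip (26 mm wide, 12 mm thick, ends 78 mm from the pivot), rad about the fixture's x: 0 = upright, negative = leaning to the keeper (+y), 1.50 = flat, pointing to -y, on its stop past centre (centre at about 1.35). Starts at -0.25 to 0. Stays where left; claw hooked, it takes a few N at the grip, then tension holds it down.
- lever_pivot (a point): Middle of the lever's pivot axle, 50 mm above the bench, at x = 0, y = -65 mm of the fixture. Its axes turn with the lever: z runs along the lever from the pivot to its free end, x is the axle.
- lever_end (a point): Point in the middle of the orange grip, 70 mm from the lever's pivot (8 mm short of its end); axes as lever_pivot's.
- claw (a joint): Swing of the steel claw relative to the lever, rad. Its pivot is in the lever, 4.8 mm to -y of and 19.4 mm above the lever's pivot when the lever is upright. Claw + lever value = claw's angle above level: 0 = level to +y, 1.57 = upright, more = leaning back to -y. Starts thrown back on its stop, about 2.05. Swings freely: pushed past upright it falls to +y on to the keeper.
- claw_plate (a point): Middle of the claw's solid end plate, 42 mm wide (x), 41 mm long, 5 mm thick, 87 mm from the claw's pivot; two straps, 30 mm apart, run from it past both sides of the lever to the pivot. Axes: y along the claw away from its pivot, z out of its back (up when hooked, to -y while it stands upright).
- claw_tooth (a point): Tip of the claw's tooth at the far end of the end plate, 104 mm from the claw's pivot, pointing to the claw's -z; 42 mm wide, 6 mm thick, 12 mm long. With the block gripped it drops 12 to 21 mm past the keeper bar's centre on the +y side and must hang lower than that centre; with the jaw over 5 mm short it may miss. Axes as claw_plate's.
- block_center (a point): Centre of the ground steel block with three holes in its top, 25 (x) x 75 (y) x 25 (z) mm, 0.25 to 0.5 kg, lying flat on the bench; its axes: y along its length, z up. In the fixture its length must lie along the fixture's x.
- tape_black: Bystander: roll of black tape, 67 mm in diameter, 19 mm high, flat on the bench; origin under its middle.
- carton: Bystander: small cardboard parts carton, 60 x 86 x 45 mm; origin under its middle.
- battery: Bystander: black power bank, 50 x 100 x 16 mm; origin under its middle.
- magnifier: Bystander: black loupe, 40 mm in diameter, 34 mm high; origin under its middle.
- fixed_jaw (a point): Middle of the fixed jaw's steel face, on deck height (12 mm above the bench), at y = -30 mm of the fixture; the face looks to +y, is 104 mm wide, top 34 mm above the bench. The latch bracket stands 17 to 63 mm behind it (to -y), up to 62 mm above the bench. Axes as the fixture's.

How it is judged:
By the outcome, as a careful person would: the job done as asked, in the order asked, and still so for the second after the job is handed in, with the robot touching nothing.
It also fails if it takes over 72 s, if anything falls off the work surface, if the arm or the gripper's body presses on something with over 40 N, if the wrist force passes 120 N, or if a joint passes its speed limit or range.

## Working session

There is one attempt and no reset: what is moved stays moved. The work goes in short steps, Python scripts to look and compute and a tool call to move; the robot and the scene stay as the last step left them, time stands still between calls to the robot, and variables do not carry over. Pictures are saved under pics/ and viewed, and the job is handed in when it is done.

Besides the shell and the picture viewer there is one more tool, called after "Emit:" as name(argument=value, ...), one argument or row to a line, values as JSON. apply_moves: Moves the arm, as the interface text tells. Its arguments: {"type":"object","properties":{"commands":{"type":"array","items":{"type":"object","properties":{"linear":{"type":"array","items":{"type":"number"}},"delta_rot":{"type":"array","items":{"type":"number"}},"fingers":{"type":"number"}}}}},"required":["commands"]}

```bash
ls; mkdir -p pics
python3 - <<'E'
from plant import state, eyes
import cv2, numpy as np
s=state(); print(s)
for n in ("scene","top","wrist"):
    im=eyes.grab_frame(n); cv2.imwrite(f"pics/{n}0.png",im[:,:,::-1]); 
    print(n,eyes.camera_params(n))
E
```

```text
pics
{'time': 0.0, 'joint_pos': array([ 1.21700514e+00,  5.33577032e-02,  1.61428936e+00,  2.76174591e-06,
        1.47603092e+00, -1.19004847e-01]), 'joint_vel': array([ 0.00104637, -0.00013038, -0.00084513,  0.00139819,  0.00052326,
        0.0005007 ]), 'joint_efforts': array([ 1.17150153e-04, -3.93675900e+01, -3.70179999e+01, -3.60272554e-05,
        7.06032763e-03, -5.71682392e-06]), 'tool_pos': array([0.14517912, 0.60725735, 0.23006528]), 'tool_rot': array([-2.45530889e-04,  1.17123786e-01,  9.93116776e-01, -1.01334429e-03]), 'contact_force': array([ 0.5151596 ,  0.33079037, -0.30179513]), 'ft_torque': array([ 0.0446197 ,  0.00046338, -0.01656558]), 'gripper_width': 1.0001116162098387}
scene {'fx': 424.6113075738886, 'fy': 424.6113075738886, 'cx': 327.3748633542439, 'cy': 201.81484618063865, 'k1': -0.0170872561441246, 'position': array([-0.16399898, -0.44224827,  1.01346972]), 'rotation': array([-0.33314588,  0.82156469, -0.42744287,  0.17702507])}
top {'fx': 411.38574192887955, 'fy': 411.38574192887955, 'cx': 323.2589410674358, 'cy': 196.98047058489144, 'k1': -0.07348125693106355, 'position': array([0.29310224, 0.07768831, 1.58098638]), 'rotation': array([-0.05657801,  0.70907901, -0.69923221,  0.0712755 ])}
wrist {'fx': 278.6693467200587, 'fy': 278.6693467200587, 'cx': 320.35265654017303, 'cy': 197.4373704358505, 'k1': 0.004152590087666454, 'T_tool_cam': array([[-2.03757582e-03, -9.48110259e-01, -3.17935189e-01,
         8.17183805e-02],
       [ 9.99997924e-01, -1.92518260e-03, -6.67702803e-04,
         1.01173711e-04],
       [ 2.09725842e-05, -3.17935890e-01,  9.48112214e-01,
        -1.41701249e-01],
       [ 0.00000000e+00,  0.00000000e+00,  0.00000000e+00,
         1.00000000e+00]])}
```

View pics/scene0.png

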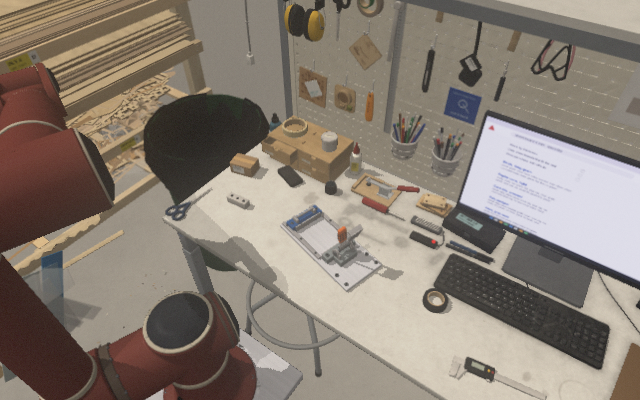

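View pics/top0.png

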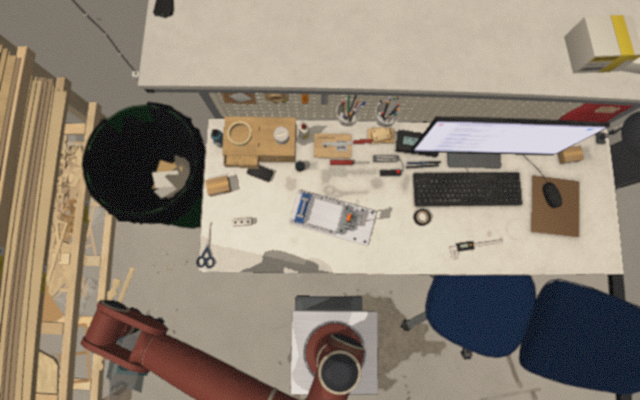

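View pics/wrist0.png

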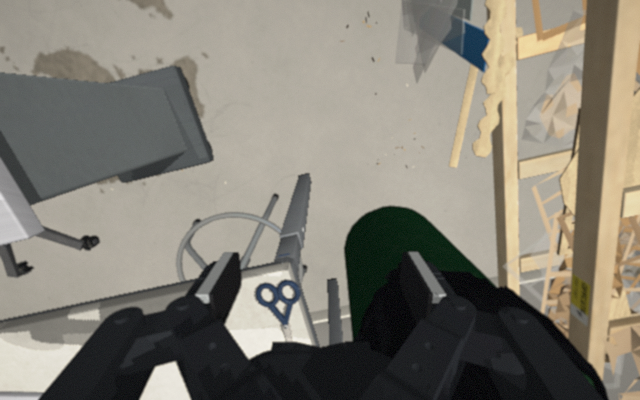

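The scene shows the block at about (238,201) in the scene view and (244,222) in the top view. The fixture is at about (333,218) in the top view, with the blue jaw on its left (+y) end. Next I'll write the helpers and get rough positions.

```bash
cat > h.py <<'E'
import numpy as np, cv2
from scipy.spatial.transform import Rotation as R
from plant import state, eyes
def q2R(q): return R.from_quat([q[1],q[2],q[3],q[0]]).as_matrix()
def cam(n,s=None):
    p=eyes.camera_params(n)
    if n=='wrist':
        s=s or state(); T=np.array(p['T_tool_cam']); Rt=q2R(s['tool_rot'])
        return p,Rt@T[:3,:3],Rt@T[:3,3]+s['tool_pos']
    return p,q2R(p['rotation']),np.array(p['position'])
def ray(c,uv):
    p,Rc,o=c
    d=np.array([(uv[0]-p['cx'])/p['fx'],(uv[1]-p['cy'])/p['fy']]); x=d.copy()
    for _ in range(15): x=d/(1+p['k1']*(x@x))
    v=Rc@np.array([x[0],x[1],1]); return o,v/np.linalg.norm(v)
def onz(c,uv,z):
    o,v=ray(c,uv); return o+v*(z-o[2])/v[2]
def onplane(c,uv,p0,n):
    o,v=ray(c,uv); return o+v*((p0-o)@n)/(v@n)
def proj(c,P):
    p,Rc,o=c; q=Rc.T@(np.array(P)-o); x=q[:2]/q[2]; x=x*(1+p['k1']*(x@x))
    return np.array([p['cx']+p['fx']*x[0],p['cy']+p['fy']*x[1]]), q[2]
def tri(c1,a,c2,b):
    o1,v1=ray(c1,a);o2,v2=ray(c2,b)
    t=np.linalg.lstsq(np.c_[v1,-v2],o2-o1,rcond=None)[0]
    A=o1+v1*t[0];B=o2+v2*t[1]; return (A+B)/2,np.linalg.norm(A-B)
def shot(n,name,crop=None,k=1):
    s=state(); im=eyes.grab_frame(n); c=cam(n,s); np.savez(f'pics/{name}.npz',im=im,s=np.array([s],dtype=object))
    o=im[:,:,::-1]
    if crop: x0,y0,x1,y1=crop; o=cv2.resize(o[y0:y1,x0:x1],None,fx=k,fy=k,interpolation=cv2.INTER_CUBIC)
    cv2.imwrite(f'pics/{name}.png',o); return im,c,s
def load(name,n):
    d=np.load(f'pics/{name}.npz',allow_pickle=True); return d['im'],cam(n,d['s'][0]),d['s'][0]
E
python3 - <<'E'
from h import *
c=cam('top')
for n,uv,z in (("block",(244,222),.025),("fixTL",(303,191),.012),("fixTR",(378,213),.012),("fixBR",(368,245),.012),("fixBL",(291,221),.012),("lever",(347,216),.1),("tape",(422,216),.019)): print(n,onz(c,uv,z))
for nm,n,cr,k in(("ts","top",(190,150,450,270),3),("ss","scene",(200,170,400,300),4)):
    im=cv2.imread(f"pics/{n}0.png"); x0,y0,x1,y1=cr
    cv2.imwrite(f"pics/{nm}.png",cv2.resize(im[y0:y1,x0:x1],None,fx=k,fy=k,interpolation=cv2.INTER_CUBIC))
E
```

```text
block [0.47677956 0.34690244 0.025     ]
fixTL [0.60295634 0.12567177 0.012     ]
fixTR [ 0.52100858 -0.16582087  0.012     ]
fixBR [ 0.39720032 -0.12618211  0.012     ]
fixBL [0.48502644 0.16922091 0.012     ]
lever [ 0.4955581  -0.03876283  0.1       ]
tape [ 0.51068425 -0.335861    0.019     ]
```

View pics/ts.png

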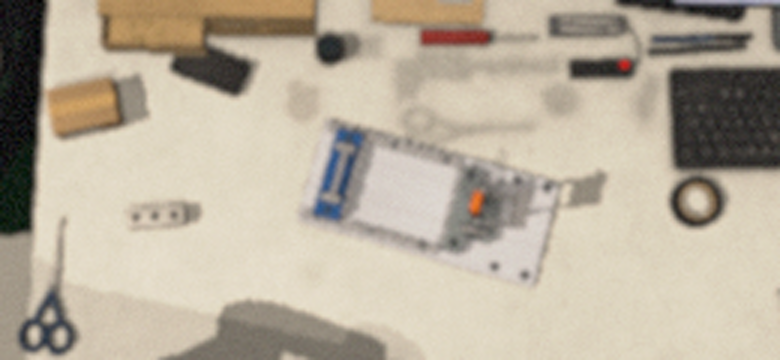

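View pics/ss.png

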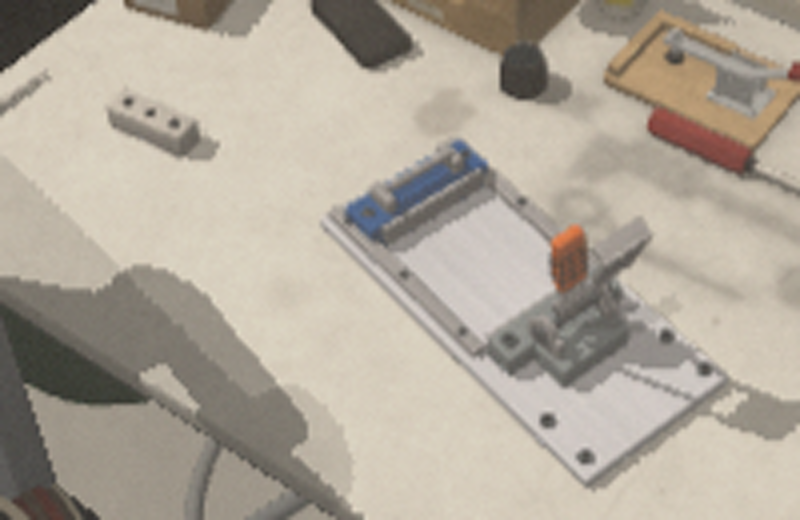

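```bash
cat >> h.py <<'E'
def goal(pos,ang,tilt=0.,s=None):
    """tool-down, tool x at world angle ang (deg); tilt deg about tool y after. prints move"""
    s=s or state(); R0=q2R(s['tool_rot']); a=np.radians(ang)
    x=np.array([np.cos(a),np.sin(a),0]); z=np.array([0,0,-1.]); Rg=np.c_[x,np.cross(z,x),z]@R.from_rotvec([0,np.radians(tilt),0]).as_matrix()
    l=R0.T@(np.array(pos)-s['tool_pos']); w=np.degrees(R.from_matrix(R0.T@Rg).as_rotvec())
    print('t',s['time'],'tcp',np.round(s['tool_pos'],4),'F',np.round(s['contact_force'],1),'w',round(s['gripper_width'],3)); print('linear',np.round(l,4),'rot',np.round(w,2))
E
python3 -c "
from h import *
goal([.47,.345,.17],90)"
```

```text
t 0.15 tcp [0.1452 0.6074 0.2303] F [-0.1 -0.  -1.4] w 0.998
linear [-0.3769 -0.1796  0.0605] rot [-9.000e-02  5.000e-02  7.655e+01]
```

Emit:
apply_moves(
  commands=[
    {"linear": [-0.377, -0.18, 0.06], "delta_rot": [0, 0, 76.5], "fingers": 0},
    {"linear": [-0.377, -0.18, 0.06], "delta_rot": [0, 0, 76.5], "fingers": 0},
    {"linear": [-0.377, -0.18, 0.06], "delta_rot": [0, 0, 76.5], "fingers": 0},
    {"linear": [-0.377, -0.18, 0.06], "delta_rot": [0, 0, 76.5], "fingers": 0},
    {"linear": [-0.377, -0.18, 0.06], "delta_rot": [0, 0, 76.5], "fingers": 0},
    {"linear": [-0.377, -0.18, 0.06], "delta_rot": [0, 0, 76.5], "fingers": 0},
    {"linear": [-0.377, -0.18, 0.06], "delta_rot": [0, 0, 76.5], "fingers": 0},
    {"linear": [-0.377, -0.18, 0.06], "delta_rot": [0, 0, 76.5], "fingers": 0},
  ],
)

```text
time: 0.95
tool_pos: [0.4543, 0.3572, 0.174]
tool_rot: [-0.0, 0.66, 0.751, -0.0]
contact_force: [0.2, 0.3, -0.4]
gripper_width: 0.996
```

```bash
python3 -c "
from h import *
goal([.47,.345,.17],90)"
```

```text
t 0.95 tcp [0.4543 0.3572 0.174 ] F [ 0.2  0.3 -0.4] w 0.996
linear [-0.0141  0.0139  0.004 ] rot [-0.01 -0.01  7.43]
```

Emit:
apply_moves(
  commands=[
    {"linear": [-0.014, 0.014, 0.004], "delta_rot": [0, 0, 7.4], "fingers": 0},
    {"linear": [-0.014, 0.014, 0.004], "delta_rot": [0, 0, 7.4], "fingers": 0},
    {"linear": [-0.014, 0.014, 0.004], "delta_rot": [0, 0, 7.4], "fingers": 0},
    {"linear": [-0.014, 0.014, 0.004], "delta_rot": [0, 0, 7.4], "fingers": 0},
    {"linear": [-0.014, 0.014, 0.004], "delta_rot": [0, 0, 7.4], "fingers": 0},
    {"linear": [-0.014, 0.014, 0.004], "delta_rot": [0, 0, 7.4], "fingers": 0},
    {"linear": [-0.014, 0.014, 0.004], "delta_rot": [0, 0, 7.4], "fingers": 0},
    {"linear": [-0.014, 0.014, 0.004], "delta_rot": [0, 0, 7.4], "fingers": 0},
  ],
)

```text
time: 1.75
tool_pos: [0.4687, 0.3472, 0.1706]
tool_rot: [0.0, 0.704, 0.71, 0.0]
contact_force: [1.1, -0.5, -0.4]
gripper_width: 0.999
```

```bash
python3 -c "
from h import *
im,c,s=shot('wrist','w1'); print(s['tool_pos'],s['tool_rot'])"
```

```text
[0.46871621 0.34716201 0.1705909 ] [3.55468969e-05 7.04366318e-01 7.09836656e-01 9.90904547e-05]
```

View pics/w1.png

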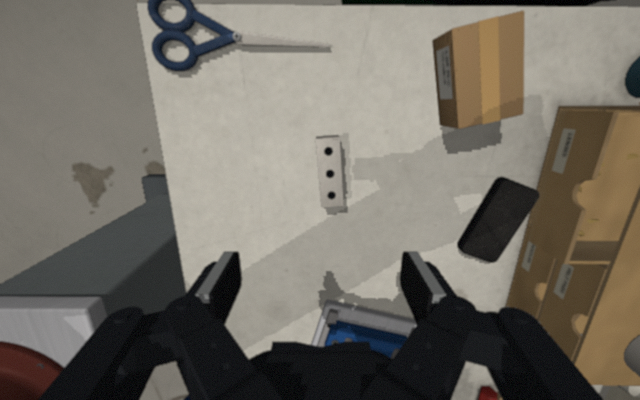

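The block lies centred at about (330,174), with holes at (328,151), (330,174) and (331,195). The blue jaw shows at the bottom. I'll measure from the holes, which are in the top face at z = 0.025.

Run:
```python
from h import *
im,c,s=load('w1','wrist')
g=cv2.cvtColor(im,cv2.COLOR_RGB2GRAY)[135:212,314:348]
_,m=cv2.threshold(g,70,255,cv2.THRESH_BINARY_INV)
n,l,st,ce=cv2.connectedComponentsWithStats(m)
P=[]
for i in range(1,n):
    print(st[i],ce[i]+[314,135])
    if st[i,4]>15: P.append(onz(c,ce[i]+[314,135],.025))
P=np.array(P); print(P)
d=P[-1]-P[0]; print(np.linalg.norm(d),np.degrees(np.arctan2(d[1],d[0])),P.mean(0))
# end corners
for uv in [(318,137),(340,136),(321,211),(345,211)]: print(onz(c,uv,.025))
```

```text
[11 13  7  7 40] [328.075 150.8  ]
[13 36  7  6 35] [329.77142857 173.42857143]
[14 57  7  7 36] [331.02777778 194.91666667]
[[0.47639612 0.38336376 0.025     ]
 [0.47853676 0.35949066 0.025     ]
 [0.48029262 0.33561209 0.025     ]]
0.04791038460167102 -85.33504285627177 [0.4784085  0.35948883 0.025     ]
[0.46598129 0.39727028 0.025     ]
[0.48824975 0.39839307 0.025     ]
[0.46953993 0.31684262 0.025     ]
[0.49607412 0.31700298 0.025     ]
```

```bash
python3 -c "
from h import *
ct=cam('top');cs=cam('scene')
print(proj(ct,[.4784,.3595,.025]),proj(cs,[.4784,.3595,.025]))
goal([.4784,.3595,.06],94.7)
goal([.4784,.3595,.005],94.7)"
```

```text
(array([240.71102005, 221.5219908 ]), np.float64(1.5581280414697904)) (array([237.22827515, 197.08535399]), np.float64(1.3944627353997634))
t 1.8 tcp [0.4688 0.3471 0.1705] F [ 0.8 -0.5  0.2] w 0.998
linear [0.0124 0.0097 0.1105] rot [ 0.01 -0.   -4.27]
t 1.8 tcp [0.4688 0.3471 0.1705] F [ 0.8 -0.5  0.2] w 0.998
linear [0.0124 0.0097 0.1655] rot [ 0.01 -0.   -4.27]
```

Emit:
apply_moves(
  commands=[
    {"linear": [0.012, 0.01, 0.03], "delta_rot": [0, 0, -4.3], "fingers": 0},
    {"linear": [0.012, 0.01, 0.07], "delta_rot": [0, 0, -4.3], "fingers": 0},
    {"linear": [0.012, 0.01, 0.09], "delta_rot": [0, 0, -4.3], "fingers": 0},
    {"linear": [0.012, 0.01, 0.1], "delta_rot": [0, 0, -4.3], "fingers": 0},
    {"linear": [0.012, 0.01, 0.1], "delta_rot": [0, 0, -4.3], "fingers": 0},
    {"linear": [0.012, 0.01, 0.1], "delta_rot": [0, 0, -4.3], "fingers": 0},
    {"linear": [0.012, 0.01, 0.1], "delta_rot": [0, 0, -4.3], "fingers": 0},
    {"linear": [0.012, 0.01, 0.1], "delta_rot": [0, 0, -4.3], "fingers": 0},
  ],
)

```text
time: 2.6
tool_pos: [0.4799, 0.3594, 0.0723]
tool_rot: [0.0, 0.678, 0.735, 0.001]
contact_force: [0.6, -0.9, 1.0]
gripper_width: 1.001
```

Run:
```python
from h import *
im,c,s=shot('wrist','w2')
u,_=proj(c,[.4784,.3595,.025]); u=u.astype(int); print(u,s['tool_pos'])
```

```text
[318 221] [0.47992002 0.35944456 0.07226534]
```

View pics/w2.png

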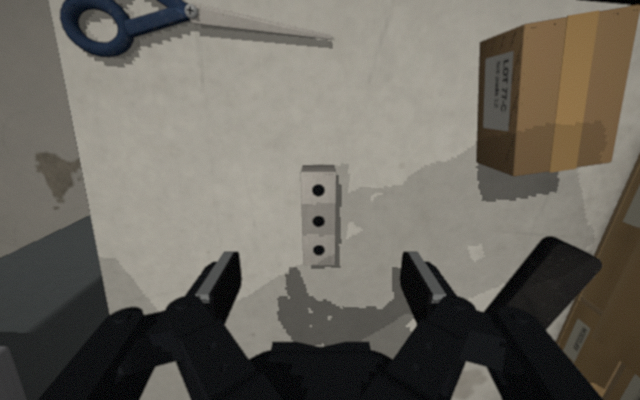

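The middle hole is at (318,221), exactly where I predicted, and the block is aligned with the tool. Now I'll descend and grip.

Emit:
apply_moves(
  commands=[
    {"linear": [0, -0.001, 0.03], "delta_rot": [0, 0, 0], "fingers": 0},
    {"linear": [0, -0.001, 0.055], "delta_rot": [0, 0, 0], "fingers": 0},
    {"linear": [0, -0.001, 0.067], "delta_rot": [0, 0, 0], "fingers": 0},
    {"linear": [0, -0.001, 0.067], "delta_rot": [0, 0, 0], "fingers": 0},
    {"linear": [0, -0.001, 0.067], "delta_rot": [0, 0, 0], "fingers": 255},
    {"linear": [0, -0.001, 0.067], "delta_rot": [0, 0, 0], "fingers": 255},
    {"linear": [0, -0.001, 0.067], "delta_rot": [0, 0, 0], "fingers": 255},
    {"linear": [0, -0.001, 0.067], "delta_rot": [0, 0, 0], "fingers": 255},
  ],
)

```text
time: 3.45
tool_pos: [0.4786, 0.3592, 0.0045]
tool_rot: [0.0, 0.678, 0.735, 0.001]
contact_force: [-0.4, -0.3, -0.2]
gripper_width: 0.333
```

Emit:
apply_moves(
  commands=[
    {"linear": [0, 0, 0], "delta_rot": [0, 0, 0], "fingers": 255},
    {"linear": [0, 0, 0], "delta_rot": [0, 0, 0], "fingers": 255},
    {"linear": [0, 0, 0], "delta_rot": [0, 0, 0], "fingers": 255},
    {"linear": [0, 0, -0.02], "delta_rot": [0, 0, 0], "fingers": 255},
    {"linear": [0, 0, -0.06], "delta_rot": [0, 0, 0], "fingers": 255},
    {"linear": [0, 0, -0.1], "delta_rot": [0, 0, 0], "fingers": 255},
    {"linear": [0, 0, -0.14], "delta_rot": [0, 0, 0], "fingers": 255},
    {"linear": [0, 0, -0.16], "delta_rot": [0, 0, 0], "fingers": 255},
  ],
)

```text
time: 4.25
tool_pos: [0.4787, 0.3593, 0.1666]
tool_rot: [0.001, 0.678, 0.735, 0.002]
contact_force: [0.5, 0.3, -3.4]
gripper_width: 0.276
```

Run:
```python
from h import *
im,c,s=shot('wrist','w3')
# view pose: above jaw end of fixture, camera toward +y, also direct goal
goal([.53,.10,.19],74)
```

```text
t 4.3 tcp [0.4799 0.36   0.1694] F [ 1.7  0.9 -0.7] w 0.279
linear [-0.2632  0.0288 -0.0213] rot [ 0.36 -0.26 20.7 ]
```

View pics/w3.png

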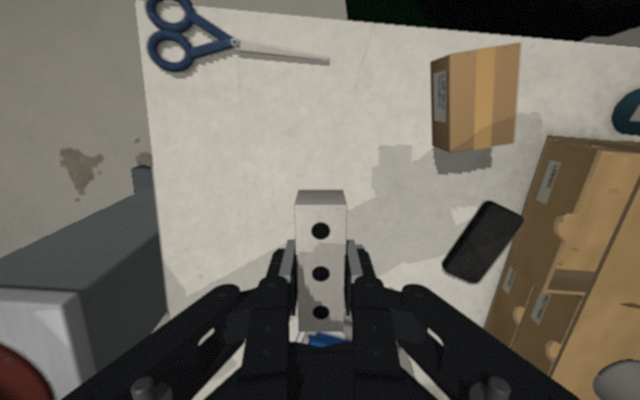

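Run:
```python
from h import *
im,c,s=load('w3','wrist'); Rt=q2R(s['tool_rot'])
for uv in [(320,231),(320,274),(320,312)]:
    P=onplane(c,uv,s['tool_pos']+Rt@[0,0,-.0205],Rt[:,2]); print(Rt.T@(P-s['tool_pos']))
goal([.51,.03,.22],164)
```

```text
[ 2.43799331e-02 -4.44683445e-05 -2.05000000e-02]
[ 0.00049188 -0.0001029  -0.0205    ]
[-0.02298679 -0.00016029 -0.0205    ]
t 4.3 tcp [0.4799 0.36   0.1694] F [ 1.7  0.9 -0.7] w 0.279
linear [-0.3312  0.0033 -0.0517] rot [  0.46   0.08 -69.3 ]
```

Emit:
apply_moves(
  commands=[
    {"linear": [-0.04, 0, -0.05], "delta_rot": [0, 0, -8], "fingers": 255},
    {"linear": [-0.09, 0, -0.05], "delta_rot": [0, 0, -16], "fingers": 255},
    {"linear": [-0.14, 0.001, -0.05], "delta_rot": [0, 0, -24], "fingers": 255},
    {"linear": [-0.19, 0.002, -0.05], "delta_rot": [0, 0, -32], "fingers": 255},
    {"linear": [-0.24, 0.003, -0.05], "delta_rot": [0, 0, -40], "fingers": 255},
    {"linear": [-0.28, 0.003, -0.05], "delta_rot": [0, 0, -48], "fingers": 255},
    {"linear": [-0.31, 0.003, -0.05], "delta_rot": [0, 0, -56], "fingers": 255},
    {"linear": [-0.331, 0.003, -0.05], "delta_rot": [0, 0, -64], "fingers": 255},
  ],
)

```text
time: 5.1
tool_pos: [0.5067, 0.0265, 0.2108]
tool_rot: [-0.002, 0.192, 0.981, -0.001]
contact_force: [0.4, 0.4, -2.6]
gripper_width: 0.277
```

Emit:
apply_moves(
  commands=[
    {"linear": [0, 0, 0], "delta_rot": [0, 0, -5.3], "fingers": 255},
    {"linear": [0, 0, 0], "delta_rot": [0, 0, -5.3], "fingers": 255},
    {"linear": [0, 0, 0], "delta_rot": [0, 0, -5.3], "fingers": 255},
    {"linear": [0, 0, 0], "delta_rot": [0, 0, -5.3], "fingers": 255},
    {"linear": [0, 0, 0], "delta_rot": [0, 0, -5.3], "fingers": 255},
    {"linear": [0, 0, 0], "delta_rot": [0, 0, -5.3], "fingers": 255},
    {"linear": [0, 0, 0], "delta_rot": [0, 0, -5.3], "fingers": 255},
    {"linear": [0, 0, 0], "delta_rot": [0, 0, -5.3], "fingers": 255},
  ],
)

```text
time: 5.9
tool_pos: [0.508, 0.0293, 0.2135]
tool_rot: [0.0, 0.148, 0.989, -0.0]
contact_force: [0.5, 0.3, -3.3]
gripper_width: 0.281
```

Run:
```python
from h import *
im,c,s=shot('wrist','w4')
goal([.51,.03,.22],164,s=s)
```

```text
t 5.9 tcp [0.508  0.0293 0.2135] F [ 0.5  0.3 -3.3] w 0.281
linear [-0.0017  0.0012 -0.0065] rot [ 0.    0.01 -1.  ]
```

View pics/w4.png

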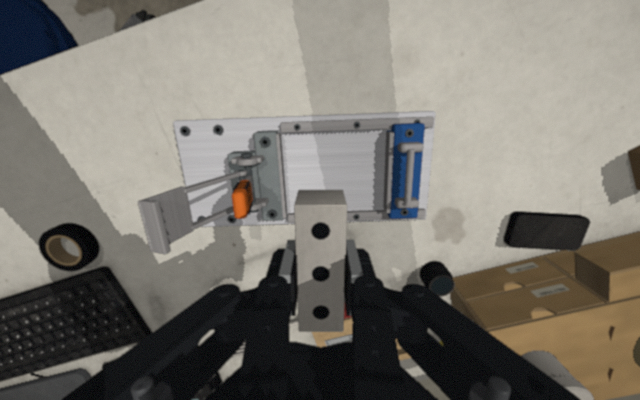

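Run:
```python
from h import *
im,c,s=load('w4','wrist')
o=im[95:265,125:445,::-1]
cv2.imwrite('pics/w4z.png',cv2.resize(o,None,fx=2.5,fy=2.5,interpolation=cv2.INTER_CUBIC))
```

```text
(no output)
```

View pics/w4z.png

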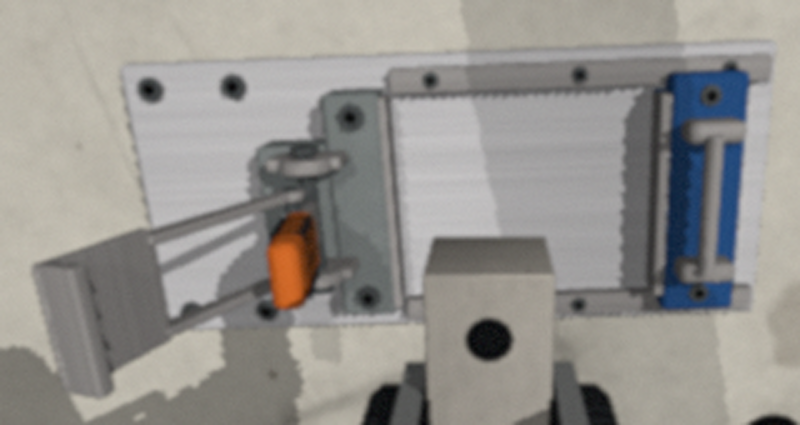

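Run:
```python
from h import *
im,c,s=load('w4','wrist')
f=lambda a:np.array(a)/2.5+[125,95]
for n,a,z in [('NL',(124,68),.012),('NR',(774,42),.012),('FR',(750,310),.012),('FL',(190,327),.012),('jawfaceN',(386,93),.034),('jawfaceF',(403,312),.034),('blueN back',(748,72),.034),('blueF back',(730,307),.034),('blueN front',(668,74),.034),('blueFfront',(662,306),.034),('barN',(714,142),.054),('barF',(711,262),.054),('railN in L',(390,93),.02),('railN in R',(660,85),.02)]:
    print(n,np.round(onz(c,f(a),z),4))
```

```text
NL [ 0.3986 -0.1185  0.012 ]
NR [0.4779 0.1792 0.012 ]
FR [0.6099 0.1438 0.012 ]
FL [ 0.5311 -0.1457  0.012 ]
jawfaceN [4.451e-01 3.000e-04 3.400e-02]
jawfaceF [ 0.5484 -0.0278  0.034 ]
blueN back [0.4841 0.1579 0.034 ]
blueF back [0.5938 0.1288 0.034 ]
blueN front [0.4744 0.1236 0.034 ]
blueFfront [0.5833 0.0966 0.034 ]
barN [0.5054 0.1321 0.054 ]
barF [0.5591 0.12   0.054 ]
railN in L [ 4.463e-01 -2.000e-04  2.000e-02]
railN in R [0.4801 0.122  0.02  ]
```

```bash
cat >> h.py <<'E'
EX=np.array([np.cos(np.radians(-15)),np.sin(np.radians(-15)),0]);EY=np.array([-EX[1],EX[0],0]);O=np.array([.505,.0135,0])
def F(x,y,z): return O+EX*x+EY*y+np.array([0,0,z])
def toF(P): d=np.array(P)-O; return np.array([d@EX,d@EY,d[2]])
E
python3 - <<'E'
from h import *
print(F(0,.033,0))
goal(F(0,.033,.1),165)
goal(F(0,.033,.02),165)
E
```

```text
[0.51354103 0.04537555 0.        ]
t 5.95 tcp [0.508  0.0293 0.2135] F [ 0.3 -0.2 -2.1] w 0.275
linear [-0.0006  0.017   0.1135] rot [-0.    0.01 -2.01]
t 5.95 tcp [0.508  0.0293 0.2135] F [ 0.3 -0.2 -2.1] w 0.275
linear [-0.0006  0.017   0.1935] rot [-0.    0.01 -2.01]
```

Emit:
apply_moves(
  commands=[
    {"linear": [0, 0.017, 0.03], "delta_rot": [0, 0, -2], "fingers": 255},
    {"linear": [0, 0.017, 0.06], "delta_rot": [0, 0, -2], "fingers": 255},
    {"linear": [0, 0.017, 0.09], "delta_rot": [0, 0, -2], "fingers": 255},
    {"linear": [0, 0.017, 0.11], "delta_rot": [0, 0, -2], "fingers": 255},
    {"linear": [0, 0.017, 0.118], "delta_rot": [0, 0, -2], "fingers": 255},
    {"linear": [0, 0.017, 0.118], "delta_rot": [0, 0, -2], "fingers": 255},
    {"linear": [0, 0.017, 0.118], "delta_rot": [0, 0, -2], "fingers": 255},
    {"linear": [0, 0.017, 0.118], "delta_rot": [0, 0, -2], "fingers": 255},
  ],
)

```text
time: 6.75
tool_pos: [0.5143, 0.0453, 0.0974]
tool_rot: [0.002, 0.131, 0.991, 0.0]
contact_force: [0.2, -0.5, -2.8]
gripper_width: 0.28
```

Run:
```python
from h import *
im,c,s=shot('wrist','w5')
cv2.imwrite('pics/w5z.png',cv2.resize(im[60:360,100:560,::-1],None,fx=1.7,fy=1.7,interpolation=cv2.INTER_CUBIC))
print(s['tool_pos'])
```

```text
[0.51430363 0.04530437 0.09736101]
```

View pics/w5z.png

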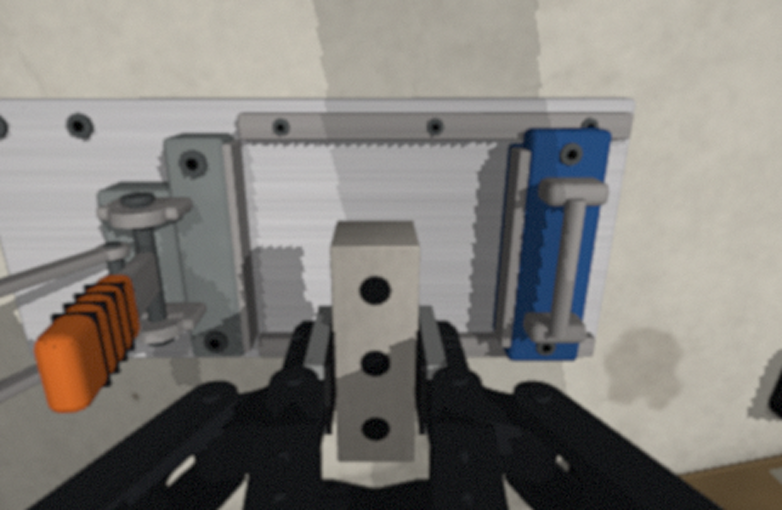

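Run:
```python
from h import *
im,c,s=load('w5','wrist')
f=lambda a:np.array(a)/1.7+[100,60]
for n,a,z in [('NR',(634,99),.012),('NearEdge L',(60,99),.012),('railN innerR',(505,140),.02),('railN innerL',(250,140),.02),('railF inner?',(300,335),.02),('jawfaceN',(234,137),.034),('jawfaceF',(250,350),.034),('blueN back',(610,130),.034),('blueF back',(577,358),.034),('blueFrontN',(527,130),.034),('blueFrontF',(508,358),.034),('frontplateN',(514,148),.034),('barN',(573,203),.05),('barF',(565,320),.05),('postN',(573,190),.052),('postF',(555,327),.052)]:
    P=onz(c,f(a),z); print(n,np.round(P,4),np.round(toF(P)*1000,1))
```

```text
NR [0.4772 0.1791 0.012 ] [-69.7 152.8  12. ]
NearEdge L [ 0.4082 -0.0759  0.012 ] [ -70.3 -111.4   12. ]
railN innerR [0.4785 0.1167 0.02  ] [-52.3  92.8  20. ]
railN innerL [0.4481 0.0042 0.02  ] [-52.6 -23.7  20. ]
railF inner? [ 0.5506 -0.0051  0.02  ] [48.9 -6.2 20. ]
jawfaceN [0.4443 0.0021 0.034 ] [-55.7 -26.8  34. ]
jawfaceF [ 0.5448 -0.0272  0.034 ] [ 49. -29.  34.]
blueN back [0.4832 0.1572 0.034 ] [-58.2 133.2  34. ]
blueF back [0.5919 0.1293 0.034 ] [ 54.  134.3  34. ]
blueFrontN [0.474  0.1232 0.034 ] [-58.3  98.   34. ]
blueFrontF [0.5829 0.0959 0.034 ] [53.9 99.8 34. ]
frontplateN [0.4801 0.1166 0.034 ] [-50.7  93.2  34. ]
barN [0.5052 0.1323 0.05  ] [-30.5 114.8  50. ]
barF [0.5585 0.1217 0.05  ] [ 23.7 118.4  50. ]
postN [0.499  0.1323 0.052 ] [-36.5 113.2  52. ]
postF [0.5595 0.1164 0.052 ] [ 26.  113.5  52. ]
```

Run:
```python
from h import *
im,c,s=load('w5','wrist')
g=cv2.cvtColor(im,cv2.COLOR_RGB2GRAY).astype(int)
for r in (206,215,300,325): print(r,g[r,288:352])
Rt=q2R(s['tool_rot'])
def T(uv,z=-.0205):
    P=onplane(c,uv,s['tool_pos']+Rt@[0,0,z],Rt[:,2]); return np.round(1000*(Rt.T@(P-s['tool_pos'])),1)
f=lambda a:np.array(a)/1.7+[100,60]
for n,a in [('edgeL',(333,247)),('edgeR',(418,247)),('h1',(375,290)),('h2',(375,363)),('h3',(375,428)),('farL',(338,461)),('farR',(414,461))]: print(n,T(f(a)))
for n,a in [('botL',(341,221)),('botR',(411,221))]: print(n,T(f(a),.0045))
```

```text
206 [190 190 190 190 188 175 151 144 147 146 148 144 145 144 144 146 146 149
 146 150 150 148 150 152 153 155 154 156 156 156 155 155 154 154 155 158
 159 160 157 156 157 156 159 160 159 161 160 159 158 160 160 159 161 158
 160 162 165 163 161 158 161 163 163 164]
215 [190 189 188 189 186 173 147 139 145 147 151 151 149 149 152 151 150 150
 150 149 151 152 152 152 152 152 150 152 151 150 148 149 149 150 151 153
 154 153 156 156 154 154 158 158 159 159 156 157 156 157 159 157 158 159
 156 159 159 157 157 157 159 161 160 160]
300 [21 26 20 21 19 21 13 19 47 75 88 92 91 94 96 94 95 93 93 90 92 94 94 93
 93 91 92 91 91 93 94 93 93 91 90 92 89 94 90 90 93 94 93 94 92 91 92 93
 91 91 90 91 90 93 87 88 67 35 15 14 22 22 15 18]
325 [ 68 126 167 180 180 181 181 181 180 166 134 100  89  89  90  88  91  88
  89  87  90  88  89  88  91  89  89  91  89  91  90  90  88  87  90  89
  88  89  89  89  91  91  90  91  91  89  88  90  87  86  91  93  93  94
  94 102 119 127 124 129 130 131 130 113]
edgeL [ 37.3 -11.3 -20.5]
edgeR [ 37.2  11.8 -20.5]
h1 [ 24.4   0.1 -20.5]
h2 [  0.6   0.1 -20.5]
h3 [-23.    0.  -20.5]
farL [-35.9 -11.9 -20.5]
farR [-36.   12.5 -20.5]
botL [ 37.  -10.8   4.5]
botR [37.  11.8  4.5]
```

```bash
sed -i 's/O=np.array(\[.505,.0135,0\])/O=np.array([.5036,.0139,0])/' h.py
python3 - <<'E'
from h import *
print(toF(state()['tool_pos']))
goal(F(0,.033,.018),165)
E
```

```text
[0.00209224 0.03308749 0.09725105]
t 6.8 tcp [0.5142 0.0453 0.0973] F [ 0.2  0.4 -2.9] w 0.277
linear [ 0.0023 -0.0001  0.0792] rot [ 0.04  0.18 -0.02]
```

Emit:
apply_moves(
  commands=[
    {"linear": [0.002, 0, 0.02], "delta_rot": [0, 0.2, 0], "fingers": 255},
    {"linear": [0.002, 0, 0.045], "delta_rot": [0, 0.2, 0], "fingers": 255},
    {"linear": [0.002, 0, 0.065], "delta_rot": [0, 0.2, 0], "fingers": 255},
    {"linear": [0.002, 0, 0.074], "delta_rot": [0, 0.2, 0], "fingers": 255},
    {"linear": [0.002, 0, 0.077], "delta_rot": [0, 0.2, 0], "fingers": 255},
    {"linear": [0.002, 0, 0.079], "delta_rot": [0, 0.2, 0], "fingers": 255},
    {"linear": [0.002, 0, 0.079], "delta_rot": [0, 0.2, 0], "fingers": 255},
    {"linear": [0.002, 0, 0.079], "delta_rot": [0, 0.2, 0], "fingers": 255},
  ],
)

```text
time: 7.6
tool_pos: [0.512, 0.0459, 0.0176]
tool_rot: [-0.001, 0.131, 0.991, 0.0]
contact_force: [1.0, -0.5, -2.7]
gripper_width: 0.277
```

Emit:
apply_moves(
  commands=[
    {"linear": [0, 0, 0.0005], "delta_rot": [0, 0, 0], "fingers": 255},
    {"linear": [0, 0, 0.001], "delta_rot": [0, 0, 0], "fingers": 255},
    {"linear": [0, 0, 0.0015], "delta_rot": [0, 0, 0], "fingers": 255},
    {"linear": [0, 0, 0.0015], "delta_rot": [0, 0, 0], "fingers": 255},
    {"linear": [0, 0, 0.0015], "delta_rot": [0, 0, 0], "fingers": 255},
    {"linear": [0, 0, 0.0015], "delta_rot": [0, 0, 0], "fingers": 255},
    {"linear": [0, 0, 0.0015], "delta_rot": [0, 0, 0], "fingers": 255},
    {"linear": [0, 0, 0.0015], "delta_rot": [0, 0, 0], "fingers": 255},
  ],
)

```text
time: 8.4
tool_pos: [0.5117, 0.0459, 0.0166]
tool_rot: [-0.001, 0.131, 0.991, 0.0]
contact_force: [-4.5, -0.8, 6.8]
gripper_width: 0.28
```

Emit:
apply_moves(
  commands=[
    {"linear": [0, 0, 0], "delta_rot": [0, 0, 0], "fingers": 125},
    {"linear": [0, 0, 0], "delta_rot": [0, 0, 0], "fingers": 125},
    {"linear": [0, 0, 0], "delta_rot": [0, 0, 0], "fingers": 125},
    {"linear": [0, 0, -0.02], "delta_rot": [0, 0, 0], "fingers": 125},
    {"linear": [0, 0, -0.06], "delta_rot": [0, 0, 0], "fingers": 125},
    {"linear": [0, 0, -0.1], "delta_rot": [0, 0, 0], "fingers": 125},
    {"linear": [0, 0, -0.12], "delta_rot": [0, 0, 0], "fingers": 125},
    {"linear": [0, 0, -0.12], "delta_rot": [0, 0, 0], "fingers": 125},
  ],
)

```text
time: 9.2
tool_pos: [0.5142, 0.0457, 0.1393]
tool_rot: [0.002, 0.131, 0.991, 0.001]
contact_force: [0.5, -0.8, -0.5]
gripper_width: 0.51
```

Run:
```python
from h import *
im,c,s=shot('wrist','w6')
cv2.imwrite('pics/w6z.png',cv2.resize(im[60:360,100:560,::-1],None,fx=1.7,fy=1.7,interpolation=cv2.INTER_CUBIC))
print(s['tool_pos'])
# pre-push pose: behind the jaw, tool x along +fixture y (75deg)
goal(F(0,.185,.13),75,s=s)
```

```text
[0.51424207 0.04568687 0.13932449]
t 9.2 tcp [0.5142 0.0457 0.1393] F [ 0.5 -0.8 -0.5] w 0.51
linear [0.0021 0.1515 0.0096] rot [ 0.28  0.13 89.99]
```

View pics/w6z.png

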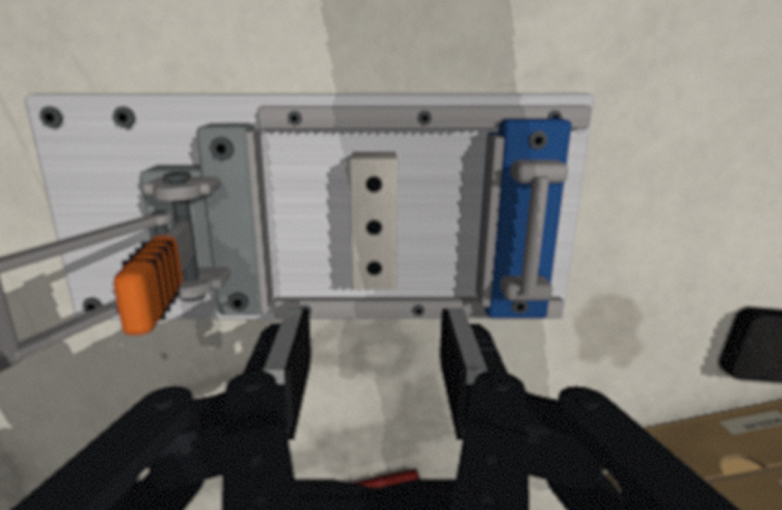

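Run:
```python
from h import *
im,c,s=load('w6','wrist')
f=lambda a:np.array(a)/1.7+[100,60]
for n,a,z in [('h1',(374,184),.037),('h2',(374,227),.037),('h3',(374,268),.037),('near end',(374,157),.037),('far end',(374,288),.037),('railNin',(374,130),.02),('railFin',(374,299),.02),('NL',(28,95),.012),('NR',(592,95),.012),('blueN',(538,120),.034),('blueF',(525,317),.034),('fixN',(258,128),.034),('fixF',(268,313),.034),('blueback',(560,220),.034)]:
    P=onz(c,f(a),z); print(n,np.round(toF(P)*1000,1))
```

```text
h1 [-24.9  33.3  37. ]
h2 [-1.2 33.2 37. ]
h3 [22.9 33.2 37. ]
near end [-39.1  33.3  37. ]
far end [35.1 33.1 37. ]
railNin [-50.8  33.4  20. ]
railFin [50.5 33.1 20. ]
NL [ -68.9 -154.4   12. ]
NR [-68.3 152.1  12. ]
blueN [-57.1 116.8  34. ]
blueF [ 55.4 121.4  34. ]
fixN [-53.5 -25.9  34. ]
fixF [ 52.3 -28.7  34. ]
blueback [ -3.9 134.6  34. ]
```

Emit:
apply_moves(
  commands=[
    {"linear": [0.0, 0.03, 0.0], "delta_rot": [0, 0, 8.5], "fingers": 255},
    {"linear": [0.0, 0.06, 0.0], "delta_rot": [0, 0, 17], "fingers": 255},
    {"linear": [0.001, 0.09, 0.0], "delta_rot": [0, 0, 25.5], "fingers": 255},
    {"linear": [0.002, 0.12, 0.0], "delta_rot": [0, 0, 34], "fingers": 255},
    {"linear": [0.002, 0.151, 0.0], "delta_rot": [0, 0, 42.5], "fingers": 255},
    {"linear": [0.002, 0.151, 0.0], "delta_rot": [0, 0, 51], "fingers": 255},
    {"linear": [0.002, 0.151, 0.0], "delta_rot": [0, 0, 59.5], "fingers": 255},
    {"linear": [0.002, 0.151, 0.0], "delta_rot": [0, 0, 68], "fingers": 255},
  ],
)

```text
time: 10.05
tool_pos: [0.5471, 0.1923, 0.1319]
tool_rot: [-0.003, 0.665, 0.747, -0.003]
contact_force: [0.2, -0.1, -0.0]
gripper_width: -0.0
```

Run:
```python
from h import *
goal(F(0,.185,.05),75)
```

```text
t 10.05 tcp [0.5471 0.1923 0.1319] F [ 0.2 -0.1 -0. ] w -0.0
linear [-0.0003  0.005   0.0819] rot [-0.45  0.04 21.67]
```

Emit:
apply_moves(
  commands=[
    {"linear": [0.0, 0.005, 0.02], "delta_rot": [0, 0, 8], "fingers": 255},
    {"linear": [0.0, 0.005, 0.04], "delta_rot": [-0.4, 0, 16], "fingers": 255},
    {"linear": [0.0, 0.005, 0.07], "delta_rot": [-0.4, 0, 21.7], "fingers": 255},
    {"linear": [0.0, 0.005, 0.095], "delta_rot": [-0.4, 0, 21.7], "fingers": 255},
    {"linear": [0.0, 0.005, 0.108], "delta_rot": [-0.4, 0, 21.7], "fingers": 255},
    {"linear": [0.0, 0.005, 0.112], "delta_rot": [-0.4, 0, 21.7], "fingers": 255},
    {"linear": [0.0, 0.005, 0.112], "delta_rot": [-0.4, 0, 21.7], "fingers": 255},
    {"linear": [0.0, 0.005, 0.112], "delta_rot": [-0.4, 0, 21.7], "fingers": 255},
  ],
)

```text
time: 10.85
tool_pos: [0.5541, 0.1931, 0.0241]
tool_rot: [0.001, 0.792, 0.611, 0.002]
contact_force: [0.4, -1.0, 0.1]
gripper_width: 0.002
```

Run:
```python
from h import *
im,c,s=shot('wrist','w7'); print(toF(s['tool_pos']))
goal(F(0,.15,.020),75,s=s)
goal(F(0,.046,.020),75,s=s)
```

```text
[0.00241539 0.18616847 0.02405675]
t 10.85 tcp [0.5541 0.1931 0.0241] F [ 0.4 -1.   0.1] w 0.002
linear [-0.0362 -0.0026  0.004 ] rot [ 0.29 -0.13  0.29]
t 10.85 tcp [0.5541 0.1931 0.0241] F [ 0.4 -1.   0.1] w 0.002
linear [-0.1402 -0.0031  0.0037] rot [ 0.29 -0.13  0.29]
```

View pics/w7.png

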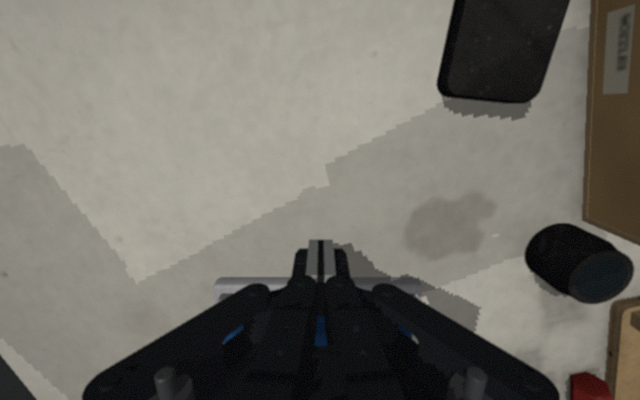

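Emit:
apply_moves(
  commands=[
    {"linear": [-0.015, -0.002, 0.004], "delta_rot": [0.3, 0, 0.3], "fingers": 255},
    {"linear": [-0.03, -0.002, 0.004], "delta_rot": [0.3, 0, 0.3], "fingers": 255},
    {"linear": [-0.038, -0.002, 0.004], "delta_rot": [0.3, 0, 0.3], "fingers": 255},
    {"linear": [-0.046, -0.002, 0.004], "delta_rot": [0.3, 0, 0.3], "fingers": 255},
    {"linear": [-0.054, -0.002, 0.004], "delta_rot": [0.3, 0, 0.3], "fingers": 255},
    {"linear": [-0.062, -0.002, 0.004], "delta_rot": [0.3, 0, 0.3], "fingers": 255},
    {"linear": [-0.07, -0.002, 0.004], "delta_rot": [0.3, 0, 0.3], "fingers": 255},
    {"linear": [-0.078, -0.002, 0.004], "delta_rot": [0.3, 0, 0.3], "fingers": 255},
  ],
)

```text
time: 11.7
tool_pos: [0.5311, 0.1176, 0.0189]
tool_rot: [-0.001, 0.793, 0.609, -0.0]
contact_force: [-2.0, 4.1, -0.2]
gripper_width: 0.002
```

Run:
```python
from h import *
s=state(); print(toF(s['tool_pos']))
goal(F(0,.046,.020),75,s=s)
```

```text
[-0.00028158  0.10727584  0.01886108]
t 11.7 tcp [0.5311 0.1176 0.0189] F [-2.   4.1 -0.2] w 0.002
linear [-0.0613  0.0003 -0.0012] rot [-0.14 -0.09 -0.01]
```

Emit:
apply_moves(
  commands=[
    {"linear": [-0.006, 0, -0.001], "delta_rot": [0, 0, 0], "fingers": 255},
    {"linear": [-0.012, 0, -0.001], "delta_rot": [0, 0, 0], "fingers": 255},
    {"linear": [-0.018, 0, -0.001], "delta_rot": [0, 0, 0], "fingers": 255},
    {"linear": [-0.024, 0, -0.001], "delta_rot": [0, 0, 0], "fingers": 255},
    {"linear": [-0.03, 0, -0.001], "delta_rot": [0, 0, 0], "fingers": 255},
    {"linear": [-0.036, 0, -0.001], "delta_rot": [0, 0, 0], "fingers": 255},
    {"linear": [-0.042, 0, -0.001], "delta_rot": [0, 0, 0], "fingers": 255},
    {"linear": [-0.048, 0, -0.001], "delta_rot": [0, 0, 0], "fingers": 255},
  ],
)

```text
time: 12.5
tool_pos: [0.519, 0.0711, 0.0198]
tool_rot: [-0.001, 0.793, 0.609, 0.0]
contact_force: [1.0, 3.3, -1.5]
gripper_width: -0.003
```

Run:
```python
from h import *
s=state(); print(toF(s['tool_pos']))
goal(F(0,.046,.020),75,s=s)
```

```text
[5.45698642e-05 5.92607169e-02 1.97997827e-02]
t 12.5 tcp [0.519  0.0711 0.0198] F [ 1.   3.3 -1.5] w -0.003
linear [-0.0133 -0.0001 -0.0002] rot [-0.09 -0.08 -0.01]
```

Emit:
apply_moves(
  commands=[
    {"linear": [-0.002, 0, 0], "delta_rot": [0, 0, 0], "fingers": 255},
    {"linear": [-0.004, 0, 0], "delta_rot": [0, 0, 0], "fingers": 255},
    {"linear": [-0.006, 0, 0], "delta_rot": [0, 0, 0], "fingers": 255},
    {"linear": [-0.0075, 0, 0], "delta_rot": [0, 0, 0], "fingers": 255},
    {"linear": [-0.009, 0, 0], "delta_rot": [0, 0, 0], "fingers": 255},
    {"linear": [-0.01, 0, 0], "delta_rot": [0, 0, 0], "fingers": 255},
    {"linear": [-0.011, 0, 0], "delta_rot": [0, 0, 0], "fingers": 255},
    {"linear": [-0.011, 0, 0], "delta_rot": [0, 0, 0], "fingers": 255},
  ],
)

```text
time: 13.3
tool_pos: [0.5162, 0.0608, 0.0198]
tool_rot: [-0.001, 0.793, 0.609, -0.0]
contact_force: [1.2, 2.1, -2.0]
gripper_width: -0.001
```

Run:
```python
from h import *
s=state(); print(toF(s['tool_pos']))
goal(F(0,.046,.020),75,s=s)
```

```text
[9.35781256e-06 4.85572137e-02 1.97655332e-02]
t 13.3 tcp [0.5162 0.0608 0.0198] F [ 1.2  2.1 -2. ] w -0.001
linear [-0.0026 -0.     -0.0002] rot [-0.1  -0.06 -0.01]
```

Emit:
apply_moves(
  commands=[
    {"linear": [-0.001, 0, 0], "delta_rot": [0, 0, 0], "fingers": 255},
    {"linear": [-0.002, 0, 0], "delta_rot": [0, 0, 0], "fingers": 255},
    {"linear": [-0.0025, 0, 0], "delta_rot": [0, 0, 0], "fingers": 255},
    {"linear": [-0.003, 0, 0], "delta_rot": [0, 0, 0], "fingers": 255},
    {"linear": [-0.0035, 0, 0], "delta_rot": [0, 0, 0], "fingers": 255},
    {"linear": [-0.004, 0, 0], "delta_rot": [0, 0, 0], "fingers": 255},
    {"linear": [-0.0045, 0, 0], "delta_rot": [0, 0, 0], "fingers": 255},
    {"linear": [-0.0045, 0, 0], "delta_rot": [0, 0, 0], "fingers": 255},
  ],
)

```text
time: 14.1
tool_pos: [0.5156, 0.0586, 0.0198]
tool_rot: [-0.002, 0.794, 0.608, 0.002]
contact_force: [3.5, 11.3, -3.4]
gripper_width: -0.004
```

Run:
```python
from h import *
s=state(); print(toF(s['tool_pos']))
goal(F(0,.046,.020),75,s=s)
```

```text
[1.68004449e-05 4.62735332e-02 1.98357433e-02]
t 14.1 tcp [0.5156 0.0586 0.0198] F [ 3.5 11.3 -3.4] w -0.004
linear [-0.0003 -0.     -0.0002] rot [-0.07 -0.35 -0.06]
```

Emit:
apply_moves(
  commands=[
    {"linear": [-0.001, 0, 0], "delta_rot": [0, 0, 0], "fingers": 255},
    {"linear": [-0.002, 0, 0], "delta_rot": [0, 0, 0], "fingers": 255},
    {"linear": [-0.002, 0, 0], "delta_rot": [0, 0, 0], "fingers": 255},
    {"linear": [-0.002, 0, 0], "delta_rot": [0, 0, 0], "fingers": 255},
    {"linear": [0.005, 0, 0], "delta_rot": [0, 0, 0], "fingers": 255},
    {"linear": [0.015, 0, 0], "delta_rot": [0, 0, 0], "fingers": 255},
    {"linear": [0.025, 0, -0.01], "delta_rot": [0, 0, 0], "fingers": 255},
    {"linear": [0.03, 0, -0.04], "delta_rot": [0, 0, 0], "fingers": 255},
  ],
)

```text
time: 14.9
tool_pos: [0.5204, 0.086, 0.0577]
tool_rot: [-0.003, 0.793, 0.609, -0.003]
contact_force: [0.5, -0.5, -1.1]
gripper_width: 0.001
```

Emit:
apply_moves(
  commands=[
    {"linear": [0, 0, -0.04], "delta_rot": [0, 0, 0], "fingers": 255},
    {"linear": [0, 0, -0.08], "delta_rot": [0, 0, 0], "fingers": 255},
    {"linear": [0, 0, -0.12], "delta_rot": [0, 0, 0], "fingers": 255},
    {"linear": [0, 0, -0.16], "delta_rot": [0, 0, 0], "fingers": 255},
    {"linear": [0, 0, -0.18], "delta_rot": [0, 0, 0], "fingers": 255},
    {"linear": [0, 0, -0.18], "delta_rot": [0, 0, 0], "fingers": 255},
    {"linear": [0, 0, -0.18], "delta_rot": [0, 0, 0], "fingers": 255},
    {"linear": [0, 0, -0.18], "delta_rot": [0, 0, 0], "fingers": 255},
  ],
)

```text
time: 15.7
tool_pos: [0.5221, 0.0852, 0.2379]
tool_rot: [-0.002, 0.793, 0.609, -0.001]
contact_force: [-0.1, -1.5, -0.5]
gripper_width: -0.0
```

Run:
```python
from h import *
im,c,s=shot('wrist','w8'); print(toF(s['tool_pos']))
shot('scene','s8',(270,190,400,300),6)
```

```text
[-0.00055067  0.07368395  0.23791137]
```

View pics/w8.png

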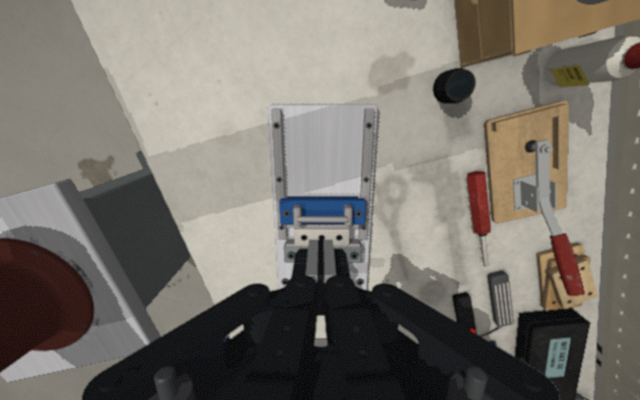

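View pics/s8.png

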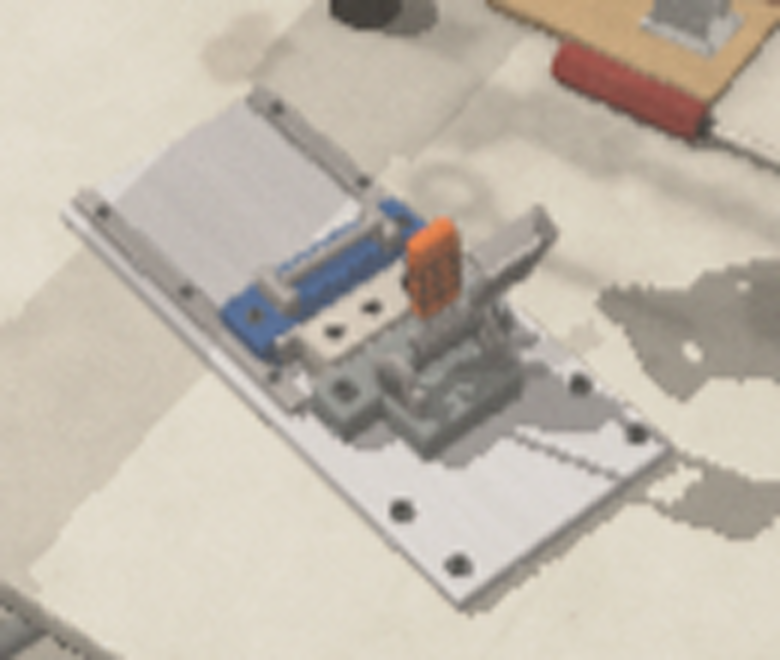

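Run:
```python
from h import *
goal(F(0,-.17,.235),75)
goal(F(0,-.17,.146),75)
```

```text
t 15.8 tcp [0.5221 0.0852 0.2377] F [0.6 0.2 0.3] w -0.0
linear [-0.2437  0.0006  0.0026] rot [-0.31 -0.01 -0.01]
t 15.8 tcp [0.5221 0.0852 0.2377] F [0.6 0.2 0.3] w -0.0
linear [-0.2437  0.0011  0.0916] rot [-0.31 -0.01 -0.01]
```

Emit:
apply_moves(
  commands=[
    {"linear": [-0.04, 0, 0], "delta_rot": [-0.3, 0, 0], "fingers": 255},
    {"linear": [-0.08, 0, 0], "delta_rot": [-0.3, 0, 0], "fingers": 255},
    {"linear": [-0.12, 0, 0], "delta_rot": [-0.3, 0, 0], "fingers": 255},
    {"linear": [-0.16, 0, 0], "delta_rot": [-0.3, 0, 0], "fingers": 255},
    {"linear": [-0.2, 0, 0], "delta_rot": [-0.3, 0, 0], "fingers": 255},
    {"linear": [-0.23, 0.001, 0], "delta_rot": [-0.3, 0, 0], "fingers": 255},
    {"linear": [-0.244, 0.001, 0], "delta_rot": [-0.3, 0, 0], "fingers": 255},
    {"linear": [-0.244, 0.001, 0], "delta_rot": [-0.3, 0, 0], "fingers": 255},
  ],
)

```text
time: 16.6
tool_pos: [0.4602, -0.1516, 0.2385]
tool_rot: [0.0, 0.794, 0.608, 0.001]
contact_force: [1.2, 0.3, -0.3]
gripper_width: -0.004
```

Run:
```python
from h import *
im,c,s=shot('wrist','w9'); print(toF(s['tool_pos']))
goal(F(0,-.17,.146),75,s=s)
```

```text
[ 0.00093747 -0.17108653  0.23846198]
t 16.6 tcp [ 0.4602 -0.1516  0.2385] F [ 1.2  0.3 -0.3] w -0.004
linear [ 0.0009 -0.0011  0.0925] rot [ 0.09 -0.11 -0.17]
```

View pics/w9.png

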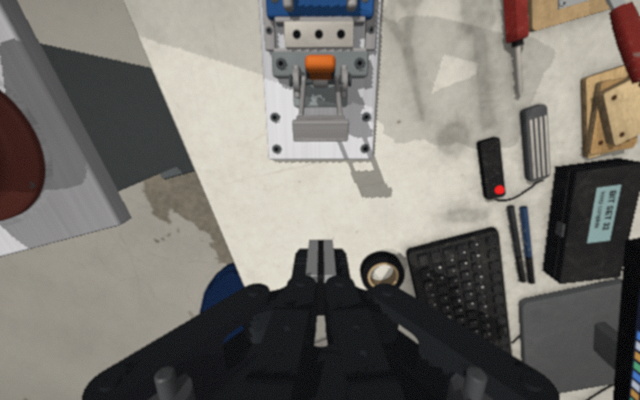

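Run:
```python
from h import *
im,c,s=load('w9','wrist')
for uv in [(320,115),(320,138)]:
  for z in (.15,.165,.175): print(uv,z,np.round(toF(onz(c,uv,z)),4))
for u in [(297,34),(318,34),(340,35),(285,23),(354,21),(284,47),(356,46),(265,3)]: print(u,np.round(toF(onz(c,u,.037))*1000,1))
cv2.imwrite('pics/w9z.png',cv2.resize(im[0:170,240:400,::-1],None,fx=3.5,fy=3.5,interpolation=cv2.INTER_CUBIC))
```

```text
(320, 115) 0.15 [ 0.0011 -0.0973  0.15  ]
(320, 115) 0.165 [ 0.0011 -0.0968  0.165 ]
(320, 115) 0.175 [ 0.0011 -0.0964  0.175 ]
(320, 138) 0.15 [ 0.001  -0.1152  0.15  ]
(320, 138) 0.165 [ 0.001  -0.1135  0.165 ]
(320, 138) 0.175 [ 0.001  -0.1124  0.175 ]
(297, 34) [-23.5 -17.   37. ]
(318, 34) [ -0.7 -17.1  37. ]
(340, 35) [ 23.2 -18.1  37. ]
(285, 23) [-36.   -6.5  37. ]
(354, 21) [37.9 -5.  37. ]
(284, 47) [-38.2 -29.4  37. ]
(356, 46) [ 40.9 -28.9  37. ]
(265, 3) [-56.2  11.8  37. ]
```

View pics/w9z.png

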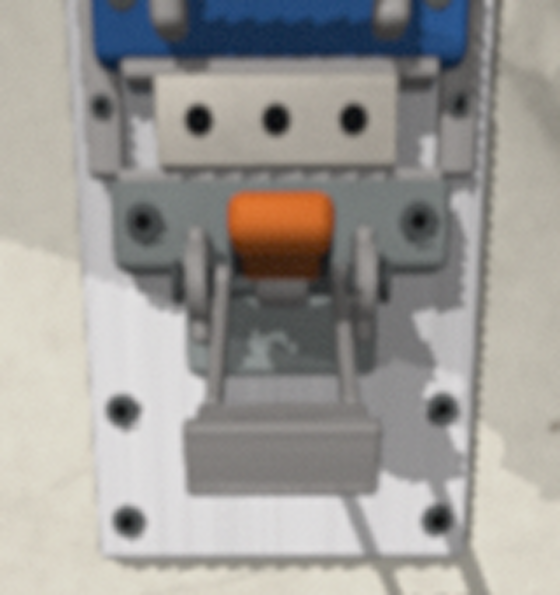

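The block sits centred between the jaws, at y about -29.5 to -5.5 in the fixture frame. The claw's end is at y ≈ -0.113. Now I'll come down behind it and tip it over.

Emit:
apply_moves(
  commands=[
    {"linear": [0, -0.001, 0.03], "delta_rot": [0, 0, 0], "fingers": 255},
    {"linear": [0, -0.001, 0.06], "delta_rot": [0, 0, 0], "fingers": 255},
    {"linear": [0, -0.001, 0.085], "delta_rot": [0, 0, 0], "fingers": 255},
    {"linear": [0, -0.001, 0.092], "delta_rot": [0, 0, 0], "fingers": 255},
    {"linear": [0.01, -0.001, 0.092], "delta_rot": [0, 0, 0], "fingers": 255},
    {"linear": [0.02, -0.001, 0.092], "delta_rot": [0, 0, 0], "fingers": 255},
    {"linear": [0.03, -0.001, 0.092], "delta_rot": [0, 0, 0], "fingers": 255},
    {"linear": [0.04, -0.001, 0.092], "delta_rot": [0, 0, 0], "fingers": 255},
  ],
)

```text
time: 17.45
tool_pos: [0.4717, -0.1109, 0.1491]
tool_rot: [0.002, 0.793, 0.609, 0.002]
contact_force: [0.1, 0.7, 0.5]
gripper_width: 0.0
```

Emit:
apply_moves(
  commands=[
    {"linear": [0.008, 0, 0], "delta_rot": [0, 0, 0], "fingers": 255},
    {"linear": [0.016, 0, 0], "delta_rot": [0, 0, 0], "fingers": 255},
    {"linear": [0.024, 0, 0], "delta_rot": [0, 0, 0], "fingers": 255},
    {"linear": [0.032, 0, 0], "delta_rot": [0, 0, 0], "fingers": 255},
    {"linear": [0.04, 0, 0], "delta_rot": [0, 0, 0], "fingers": 255},
    {"linear": [0.048, 0, 0], "delta_rot": [0, 0, 0], "fingers": 255},
    {"linear": [0.056, 0, 0], "delta_rot": [0, 0, 0], "fingers": 255},
    {"linear": [0.064, 0, 0], "delta_rot": [0, 0, 0], "fingers": 255},
  ],
)

```text
time: 18.25
tool_pos: [0.4873, -0.0493, 0.1475]
tool_rot: [0.001, 0.793, 0.609, 0.002]
contact_force: [0.6, -0.4, 0.3]
gripper_width: -0.0
```

Run:
```python
from h import *
im,c,s=shot('wrist','w10'); print(toF(s['tool_pos']),s['contact_force'])
shot('scene','s10',(270,190,400,300),6)
```

```text
[ 0.00060543 -0.06526209  0.14751775] [ 0.58654479 -0.38644133  0.2561855 ]
```

View pics/s10.png

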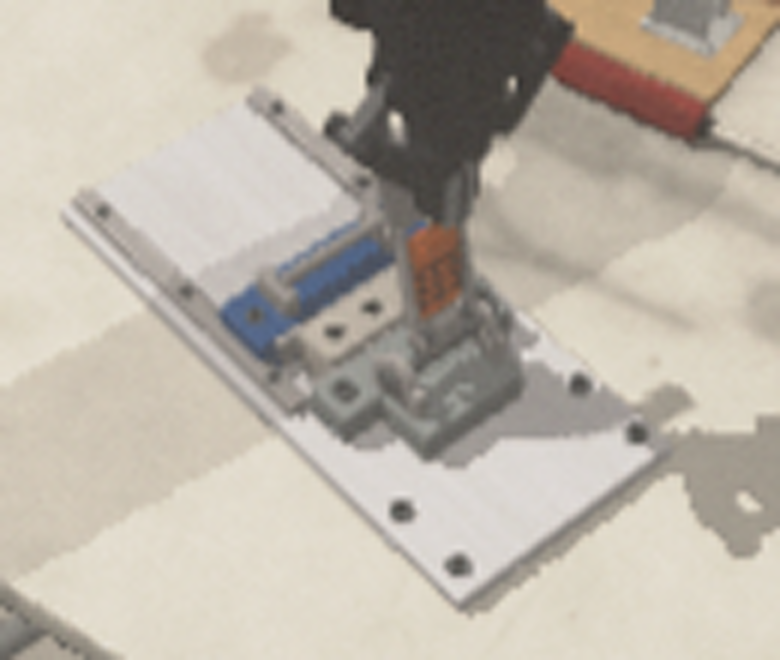

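View pics/w10.png

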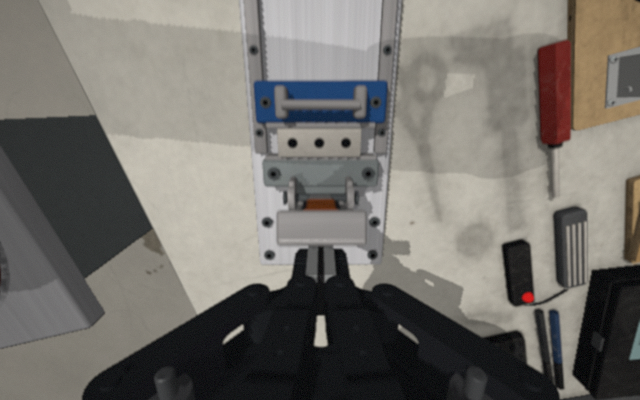

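Emit:
apply_moves(
  commands=[
    {"linear": [0.006, 0, 0], "delta_rot": [0, 0, 0], "fingers": 255},
    {"linear": [0.012, 0, 0], "delta_rot": [0, 0, 0], "fingers": 255},
    {"linear": [0.018, 0, 0], "delta_rot": [0, 0, 0], "fingers": 255},
    {"linear": [0.024, 0, 0], "delta_rot": [0, 0, 0], "fingers": 255},
    {"linear": [0.03, 0, 0], "delta_rot": [0, 0, 0], "fingers": 255},
    {"linear": [0.03, 0, 0], "delta_rot": [0, 0, 0], "fingers": 255},
    {"linear": [0.03, 0, 0], "delta_rot": [0, 0, 0], "fingers": 255},
    {"linear": [0.03, 0, 0], "delta_rot": [0, 0, 0], "fingers": 255},
  ],
)

```text
time: 19.15
tool_pos: [0.4949, -0.0211, 0.1477]
tool_rot: [0.001, 0.793, 0.609, 0.002]
contact_force: [-0.2, 0.6, -0.3]
gripper_width: 0.001
```

Run:
```python
from h import *
im,c,s=shot('wrist','w11'); print(toF(s['tool_pos']),s['contact_force'])
shot('scene','s11',(270,190,400,300),6)
```

```text
[ 0.0006755  -0.03603857  0.14765317] [-0.20348776  0.55272524 -0.32015381]
```

View pics/s11.png

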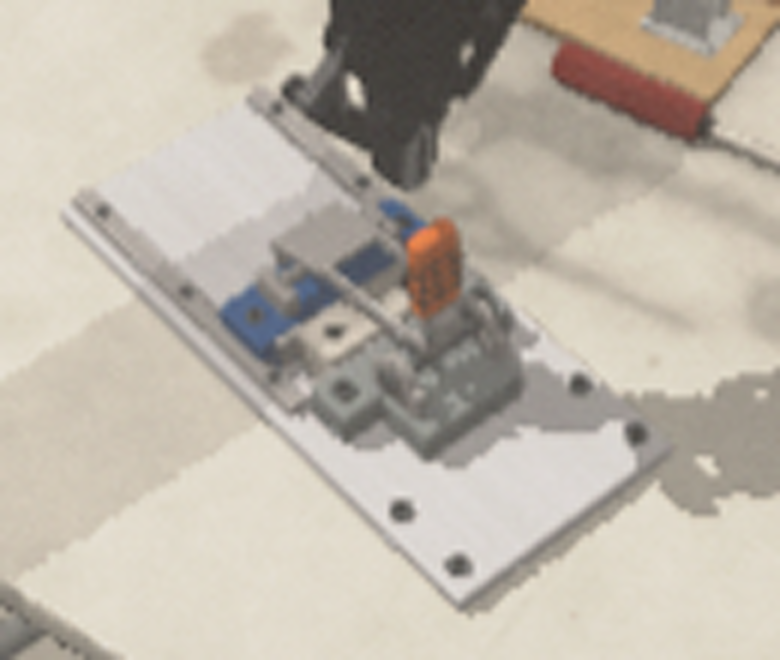

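View pics/w11.png

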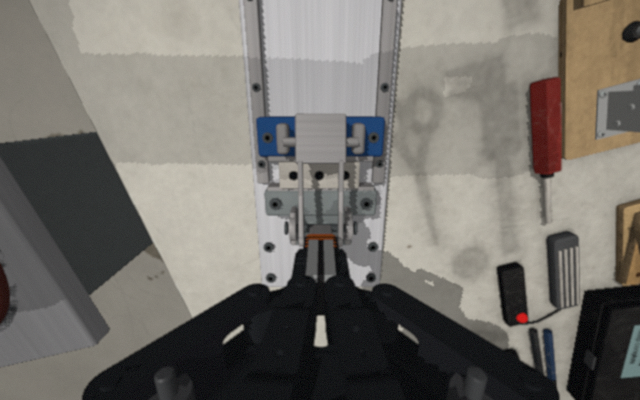

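Run:
```python
from h import *
im,c,s=load('w11','wrist')
print('claw end',toF(onz(c,(320,113),.06)),'bar',toF(onz(c,(289,141),.05)),'platestart',toF(onz(c,(320,163),.06)))
print('orange top',toF(onz(c,(320,234),.128)))
im,c2,s=load('s11','scene')
hsv=cv2.cvtColor(im,cv2.COLOR_RGB2HSV); m=cv2.inRange(hsv,(4,150,100),(18,255,255)); m[:190]=0;m[300:]=0;m[:,:330]=0;m[:,360:]=0
ys,xs=np.nonzero(m); print(xs.min(),xs.max(),ys.min(),ys.max(),xs.mean(),ys.mean())
o,v=ray(c2,(xs.mean(),ys.mean()))
print('orange centroid on x=0 plane',toF(onplane(c2,(xs.mean(),ys.mean()),O,EX)),'top', toF(onplane(c2,(xs[ys<=ys.min()+1].mean(),ys.min()),O,EX)))
```

```text
claw end [0.00081237 0.03923768 0.06      ] bar [-0.02553602  0.01627775  0.05      ] platestart [ 0.00070206 -0.00065901  0.06      ]
orange top [ 0.00053734 -0.03279494  0.128     ]
338 343 228 231 340.3333333333333 229.53333333333333
orange centroid on x=0 plane [-2.85646303e-17 -5.24321577e-02  1.16906410e-01] top [-7.96080065e-17 -5.54228395e-02  1.26070166e-01]
```

Run:
```python
from h import *
im,c,s=load('w9','wrist')
for r in (55,69,72,79): print(r,[np.round(toF(onz(c,(320,r),z))[1],4) for z in (.10,.128)])
goal(F(0,-.025,.10),75); goal(F(0,-.025,.145),75)
```

```text
55 [np.float64(-0.047), np.float64(-0.0512)]
69 [np.float64(-0.0586), np.float64(-0.0616)]
72 [np.float64(-0.0611), np.float64(-0.0639)]
79 [np.float64(-0.067), np.float64(-0.0692)]
t 19.25 tcp [ 0.4949 -0.0212  0.1476] F [-1.2 -0.5 -0.4] w 0.0
linear [ 0.011  -0.0008  0.0476] rot [ 0.19 -0.07 -0.03]
t 19.25 tcp [ 0.4949 -0.0212  0.1476] F [-1.2 -0.5 -0.4] w 0.0
linear [ 0.0111 -0.0007  0.0026] rot [ 0.19 -0.07 -0.03]
```

Emit:
apply_moves(
  commands=[
    {"linear": [0.011, -0.001, 0.003], "delta_rot": [0.2, 0, 0], "fingers": 255},
    {"linear": [0.011, -0.001, 0.003], "delta_rot": [0.2, 0, 0], "fingers": 255},
    {"linear": [0.011, -0.001, 0.015], "delta_rot": [0.2, 0, 0], "fingers": 255},
    {"linear": [0.011, -0.001, 0.028], "delta_rot": [0.2, 0, 0], "fingers": 255},
    {"linear": [0.011, -0.001, 0.039], "delta_rot": [0.2, 0, 0], "fingers": 255},
    {"linear": [0.011, -0.001, 0.041], "delta_rot": [0.2, 0, 0], "fingers": 255},
    {"linear": [0.011, -0.001, 0.041], "delta_rot": [0.2, 0, 0], "fingers": 255},
    {"linear": [0.011, -0.001, 0.041], "delta_rot": [0.2, 0, 0], "fingers": 255},
  ],
)

```text
time: 20.05
tool_pos: [0.4972, -0.0102, 0.1068]
tool_rot: [-0.0, 0.793, 0.609, 0.001]
contact_force: [0.1, -0.0, -0.6]
gripper_width: -0.002
```

Run:
```python
from h import *
s=state(); f=toF(s['tool_pos']); print(f,s['contact_force'],s['time'])
for th in np.arange(0,1.61,.1):
    S,C=np.sin(th),np.cos(th); y=-65-58*S+6*C+11; z=50+58*C+6*S
    print(round(th,2),'tcp',round(y,1),round(z,1),'d',round(y-f[1]*1000,1),round(f[2]*1000-z,1))
```

```text
[ 2.51618358e-05 -2.48965650e-02  1.06821489e-01] [ 0.08436476 -0.03041231 -0.61662113] 20.05
0.0 tcp -48.0 108.0 d -23.1 -1.2
0.1 tcp -53.8 108.3 d -28.9 -1.5
0.2 tcp -59.6 108.0 d -34.7 -1.2
0.3 tcp -65.4 107.2 d -40.5 -0.4
0.4 tcp -71.1 105.8 d -46.2 1.1
0.5 tcp -76.5 103.8 d -51.6 3.0
0.6 tcp -81.8 101.3 d -56.9 5.6
0.7 tcp -86.8 98.2 d -61.9 8.6
0.8 tcp -91.4 94.7 d -66.5 12.1
0.9 tcp -95.7 90.8 d -70.8 16.1
1.0 tcp -99.6 86.4 d -74.7 20.4
1.1 tcp -103.0 81.7 d -78.1 25.2
1.2 tcp -105.9 76.6 d -81.0 30.2
1.3 tcp -108.3 71.3 d -83.4 35.5
1.4 tcp -110.1 65.8 d -85.2 41.1
1.5 tcp -111.4 60.1 d -86.5 46.7
1.6 tcp -112.2 54.3 d -87.3 52.5
```

Emit:
apply_moves(
  commands=[
    {"linear": [-0.012, 0, -0.001], "delta_rot": [0, 0, 0], "fingers": 255},
    {"linear": [-0.023, 0, -0.001], "delta_rot": [0, 0, 0], "fingers": 255},
    {"linear": [-0.029, 0, -0.001], "delta_rot": [0, 0, 0], "fingers": 255},
    {"linear": [-0.035, 0, -0.001], "delta_rot": [0, 0, 0], "fingers": 255},
    {"linear": [-0.041, 0, 0], "delta_rot": [0, 0, 0], "fingers": 255},
    {"linear": [-0.046, 0, 0.001], "delta_rot": [0, 0, 0], "fingers": 255},
    {"linear": [-0.052, 0, 0.003], "delta_rot": [0, 0, 0], "fingers": 255},
    {"linear": [-0.057, 0, 0.006], "delta_rot": [0, 0, 0], "fingers": 255},
  ],
)

```text
time: 20.85
tool_pos: [0.4821, -0.0657, 0.1005]
tool_rot: [-0.0, 0.793, 0.609, 0.0]
contact_force: [0.2, 1.3, 1.5]
gripper_width: 0.003
```

Run:
```python
from h import *
im,c,s=shot('wrist','w12'); f=toF(s['tool_pos']); print(f,s['contact_force'],s['time'])
shot('scene','s12',(270,190,400,300),6)
```

```text
[-0.00019267 -0.08243153  0.10047808] [0.22691673 1.27043757 1.5266192 ] 20.85
```

View pics/s12.png

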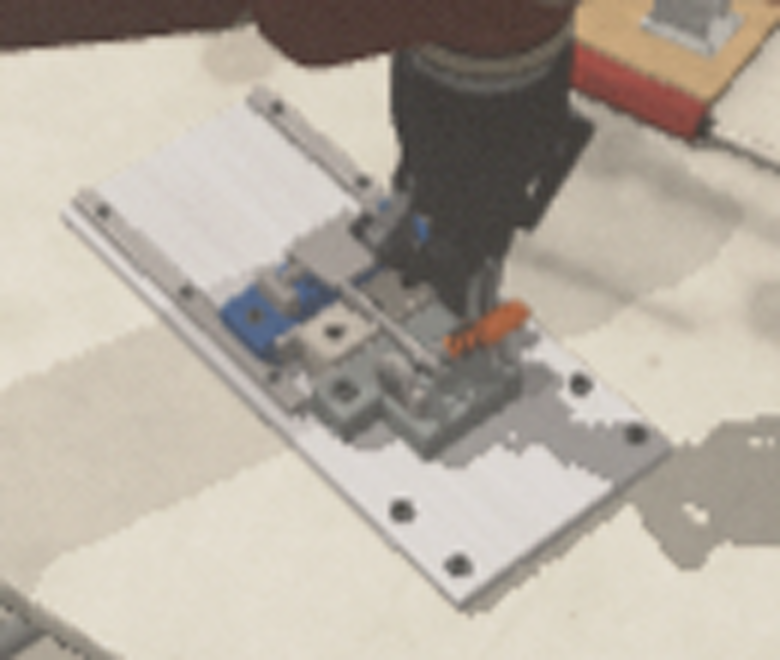

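Emit:
apply_moves(
  commands=[
    {"linear": [-0.006, 0, 0.004], "delta_rot": [0, 0, 0], "fingers": 255},
    {"linear": [-0.011, 0, 0.008], "delta_rot": [0, 0, 0], "fingers": 255},
    {"linear": [-0.015, 0, 0.012], "delta_rot": [0, 0, 0], "fingers": 255},
    {"linear": [-0.019, 0, 0.016], "delta_rot": [0, 0, 0], "fingers": 255},
    {"linear": [-0.022, 0, 0.021], "delta_rot": [0, 0, 0], "fingers": 255},
    {"linear": [-0.025, 0, 0.026], "delta_rot": [0, 0, 0], "fingers": 255},
    {"linear": [-0.027, 0, 0.032], "delta_rot": [0, 0, 0], "fingers": 255},
    {"linear": [-0.029, 0, 0.037], "delta_rot": [0, 0, 0], "fingers": 255},
  ],
)

```text
time: 21.75
tool_pos: [0.4745, -0.0934, 0.0628]
tool_rot: [-0.0, 0.793, 0.609, 0.0]
contact_force: [-0.6, 0.2, 1.0]
gripper_width: -0.003
```

Run:
```python
from h import *
s=state(); f=toF(s['tool_pos']); print(f,s['contact_force'],s['time'])
```

```text
[-0.00031798 -0.11114782  0.062766  ] [-0.57427355  0.22336664  0.96684903] 21.75
```

Emit:
apply_moves(
  commands=[
    {"linear": [-0.001, 0, 0.002], "delta_rot": [0, 0, 0], "fingers": 255},
    {"linear": [-0.001, 0, 0.004], "delta_rot": [0, 0, 0], "fingers": 255},
    {"linear": [-0.001, 0, 0.005], "delta_rot": [0, 0, 0], "fingers": 255},
    {"linear": [-0.001, 0, 0.006], "delta_rot": [0, 0, 0], "fingers": 255},
    {"linear": [-0.001, 0, 0.006], "delta_rot": [0, 0, 0], "fingers": 255},
    {"linear": [-0.001, 0, 0.006], "delta_rot": [0, 0, 0], "fingers": 255},
    {"linear": [-0.001, 0, 0.006], "delta_rot": [0, 0, 0], "fingers": 255},
    {"linear": [-0.001, 0, 0.006], "delta_rot": [0, 0, 0], "fingers": 255},
  ],
)

```text
time: 22.55
tool_pos: [0.4742, -0.0944, 0.0594]
tool_rot: [-0.001, 0.793, 0.609, -0.001]
contact_force: [-7.9, 1.4, 13.6]
gripper_width: 0.002
```

Run:
```python
from h import *
s=state(); f=toF(s['tool_pos']); print(f,s['contact_force'],s['time'])
```

```text
[-0.00039896 -0.11218327  0.05941638] [-7.92319709  1.39778001 13.55584004] 22.55
```

Emit:
apply_moves(
  commands=[
    {"linear": [0, 0, 0.001], "delta_rot": [0, 0, 0], "fingers": 255},
    {"linear": [0, 0, 0.001], "delta_rot": [0, 0, 0], "fingers": 255},
    {"linear": [0, 0, -0.02], "delta_rot": [0, 0, 0], "fingers": 255},
    {"linear": [0, 0, -0.06], "delta_rot": [0, 0, 0], "fingers": 255},
    {"linear": [0, 0, -0.1], "delta_rot": [0, 0, 0], "fingers": 255},
    {"linear": [-0.03, 0, -0.14], "delta_rot": [0, 0, 0], "fingers": 255},
    {"linear": [-0.06, 0, -0.16], "delta_rot": [0, 0, 0], "fingers": 255},
    {"linear": [-0.08, 0, -0.16], "delta_rot": [0, 0, 0], "fingers": 255},
  ],
)

```text
time: 23.35
tool_pos: [0.4554, -0.1739, 0.2225]
tool_rot: [0.004, 0.793, 0.609, 0.002]
contact_force: [0.3, 0.4, -0.6]
gripper_width: -0.003
```

Emit:
apply_moves(
  commands=[
    {"linear": [0, 0, 0], "delta_rot": [0, 0, 0], "fingers": 255},
    {"linear": [0, 0, 0], "delta_rot": [0, 0, 0], "fingers": 255},
    {"linear": [0, 0, 0], "delta_rot": [0, 0, 0], "fingers": 255},
    {"linear": [0, 0, 0], "delta_rot": [0, 0, 0], "fingers": 255},
    {"linear": [0, 0, 0], "delta_rot": [0, 0, 0], "fingers": 255},
    {"linear": [0, 0, 0], "delta_rot": [0, 0, 0], "fingers": 255},
    {"linear": [0, 0, 0], "delta_rot": [0, 0, 0], "fingers": 255},
    {"linear": [0, 0, 0], "delta_rot": [0, 0, 0], "fingers": 255},
  ],
)

```text
time: 24.15
tool_pos: [0.4537, -0.1714, 0.2174]
tool_rot: [-0.0, 0.793, 0.609, 0.0]
contact_force: [0.0, -0.2, -0.6]
gripper_width: -0.002
```

Run:
```python
from h import *
im,c,s=shot('wrist','w13',(200,0,420,240),2.5); print(toF(s['tool_pos']),s['contact_force'],s['time'])
shot('scene','s13',(270,190,400,300),6)
```

```text
[-0.00022003 -0.19192009  0.21740027] [ 0.04717005 -0.1940331  -0.55623756] 24.15
```

View pics/w13.png

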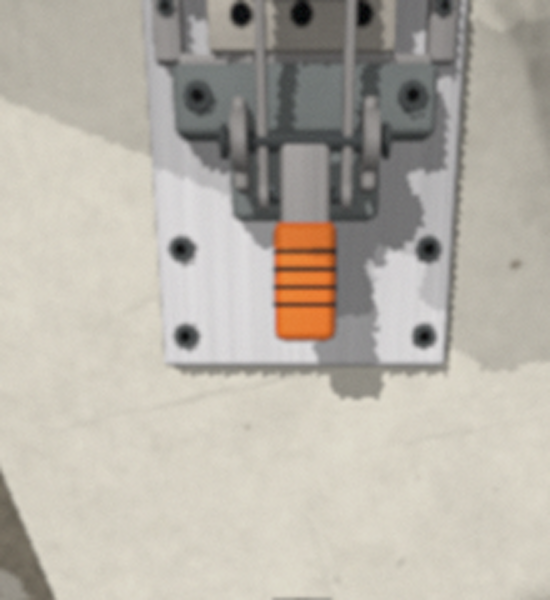

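View pics/s13.png

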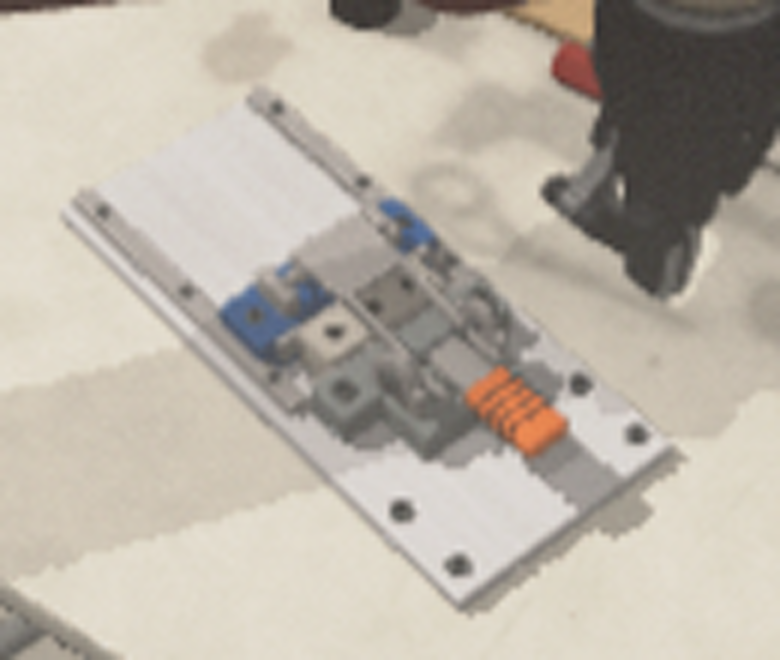

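Run:
```python
from h import *
goal(F(0,-.03,.19),75)
```

```text
t 24.25 tcp [ 0.4537 -0.1715  0.2175] F [-0.3  1.   1.2] w 0.0
linear [0.162  0.0002 0.0277] rot [-0.01 -0.08 -0.01]
```

Emit:
apply_moves(
  commands=[
    {"linear": [0.04, 0, 0], "delta_rot": [0, 0, 0], "fingers": 255},
    {"linear": [0.08, 0, 0], "delta_rot": [0, 0, 0], "fingers": 255},
    {"linear": [0.12, 0, 0.01], "delta_rot": [0, 0, 0], "fingers": 255},
    {"linear": [0.15, 0, 0.02], "delta_rot": [0, 0, 0], "fingers": 255},
    {"linear": [0.162, 0, 0.028], "delta_rot": [0, 0, 0], "fingers": 255},
    {"linear": [0.162, 0, 0.028], "delta_rot": [0, 0, 0], "fingers": 255},
    {"linear": [0.162, 0, 0.028], "delta_rot": [0, 0, 0], "fingers": 255},
    {"linear": [0.162, 0, 0.028], "delta_rot": [0, 0, 0], "fingers": 255},
  ],
)

```text
time: 25.05
tool_pos: [0.4958, -0.0162, 0.1903]
tool_rot: [0.0, 0.794, 0.608, 0.001]
contact_force: [0.4, -0.3, 0.1]
gripper_width: -0.001
```

Run:
```python
from h import *
im,c,s=shot('wrist','w14',(220,80,420,280),3); print(toF(s['tool_pos']),s['contact_force'],s['time'])
```

```text
[ 0.00031135 -0.03111816  0.19025261] [ 0.43139757 -0.25559499  0.06969896] 25.05
```

View pics/w14.png

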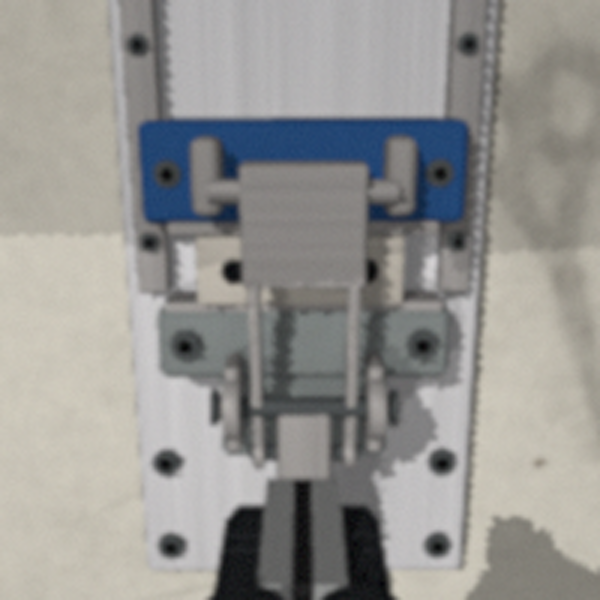

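Run:
```python
from h import *
a,c,_=load('w11','wrist'); b,c2,_=load('w14','wrist')
z=cv2.resize(a[95:175,250:390,::-1],None,fx=5,fy=5,interpolation=cv2.INTER_CUBIC)
y=cv2.resize(b[105:185,250:390,::-1],None,fx=5,fy=5,interpolation=cv2.INTER_CUBIC)
cv2.imwrite('pics/cmp.png',cv2.resize(np.vstack([z,y]),None,fx=.75,fy=.75))
f=lambda u:np.array(u)/3+[220,80]
for n,u,h in [('clawend',(303,163),.058),('platestart',(303,283),.055),('bar',(225,192),.05),('bar2',(385,192),.05),('post c',(205,175),.05),('jawfront',(303,222),.034),('jawback',(303,120),.034)]:
    print(n,np.round(toF(onz(c2,f(u),h))*1000,1))
```

```text
clawend [ 1.1 23.1 58. ]
platestart [  1.  -17.2  55. ]
bar [-24.9  12.9  50. ]
bar2 [28.5 12.7 50. ]
post c [-31.4  18.5  50. ]
jawfront [ 1.1  0.1 34. ]
jawback [ 1.2 35.2 34. ]
```

View pics/cmp.png

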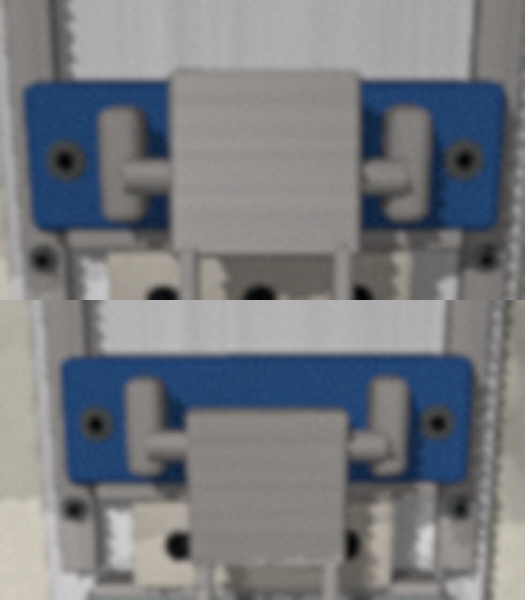

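```bash
python3 -c "
from plant import state,job_done
s=state();print(s['time'],s['contact_force']);print(job_done())"
```

```text
25.1 [ 0.14841074 -0.09036558 -0.02341335]
the job is handed in; nothing more can be done
None
```

The block is clamped in the fixture with the latch locked. I handed the job in at about 25 s, with the arm clear of the fixture. I did the steps in the order asked: laid the block flat on the deck, pushed the blue jaw up snug, tipped the claw over, and swung the lever down to its stop.

My last checks from the pictures and force readings:
- **Block:** it lies along the jaws, about 1 mm off centre. After the jaw push its edges measured at about y = -29 and -5.5 mm, which fits the gap with the block gripped. The jaw push met firm resistance at 11 N.
- **Lever:** flat towards -y. It met its stop at about 14 N and stayed down after I backed off.
- **Claw:** its far end is about 10 mm past the keeper bar, which fits the tooth sitting against the bar's back side. I could only see this from above, so I did not see directly how far the tooth hangs down. The bar has been pulled about 2.5 mm, the value given for a locked latch.
- **Other things on the bench:** I saw no contact with them and none looked moved, but I did not measure them.

Distances from the wrist camera came out 2–4% short against the known sizes. I corrected for that when placing the block, so positions are good to about 2 mm.

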